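# Load two relays from the peg rack into the bench tester

## Task

Take the square-bodied and the oblong-bodied relay off the peg rack, lifting each up off its peg, and plug both into the bench tester's sloping panel: the square plug in the square socket, the oblong plug in the oblong socket, each pushed fully home. Leave the round relay hanging on its peg, do not shift the other things on the bench, and let go of both relays at the end.

Things in the scene. Friction and masses are not known exactly. Their poses are not given: they have to be found in the camera images.
- relay_square: Black relay, 106 mm tall, hanging on any of the pegs. Origin: centre of the underside of its hanging eye; z up, -x from eye to housing. Square housing 46 x 46 mm, x -64 to -18, y -23 to 23, z -45 to +35 (80 tall). Plug below it: 32 x 32, z -71 to -45, centred on x = -41, last 4 mm 29 x 29. Steel ear at the back, 28 wide, z 0 to 4, to x = +14, eye 14 square. About 180 g.
- relay_square_grip (a point): Point in the middle of the square relay's housing, 15 mm below its top, at (-41, 0, 20) mm in the relay's frame; same axes. Good grasp: fingers on the two y faces, 46 mm apart; there the fingertips stay above the rack's beam.
- relay_square_plug (a point): Root of the square plug: the centre of the housing's underside (the shoulder), at (-41, 0, -45) mm in the relay's frame; same axes. Plugged fully home it coincides with panel_hole0.
- relay_oblong: Black relay, 106 mm tall, hanging on any of the pegs. Origin: centre of the underside of its hanging eye; z up, -x from eye to housing. Oblong housing 38 (x) x 60 (y) mm, x -56 to -18, y -30 to 30, z -45 to +35 (80 tall). Plug below it: 22 (x) x 44 (y), z -71 to -45, centred on x = -37, last 4 mm 19 x 41. Steel ear at the back, 28 wide, z 0 to 4, to x = +14, eye 14 square. About 180 g.
- relay_oblong_grip (a point): Point in the middle of the oblong relay's housing, 15 mm below its top, at (-37, 0, 20) mm in the relay's frame; same axes. Good grasp: fingers on the two y faces, 60 mm apart; there the fingertips stay above the rack's beam.
- relay_oblong_plug (a point): Root of the oblong plug: the centre of the housing's underside (the shoulder), at (-37, 0, -45) mm in the relay's frame; same axes. Plugged fully home it coincides with panel_hole1.
- relay_round: Aluminium relay with a round housing, 46 mm in diameter and 80 tall (x -64 to -18, z -45 to +35), round plug below; hangs on one of the pegs and must stay there. Same frame and ear as the others.
- peg_rack: Fixed rack: horizontal beam 340 (y) x 34 (x) mm, from 70 to 120 mm above the table, on end posts. Origin on the table below the middle peg. Three upright pegs, 10 mm thick, 22 tall, on the beam's top at y = -110, 0, +110. A relay's ear lies on the beam over a peg, its housing hangs against the beam's -x face (leaning a few degrees at most).
- tester: Fixed grey bench tester, 170 (x) x 280 (y) mm. Origin on the table below its sloping panel; x away from the operator. Aluminium socket panel 130 x 270 mm tilted 30 degrees, facing -x and up (front edge 75 mm, rear edge 140 mm above the table); behind it a display housing 125 mm high (its front at x = +70).
- panel_hole0 (a point): Centre of the mouth of the square socket, on the panel's face, 108 mm above the table. z points out of the hole (30 degrees from vertical, leaning to the tester's -x), x up the slope, y along the panel. Opening 35 x 35 mm (1.5 mm play each side), chamfered, 30 mm deep.
- panel_hole1 (a point): Centre of the mouth of the oblong socket, 110 mm from the square one toward the tester's -y, same axes. Opening 25 (x) x 47 (y) mm (1.5 mm play each side), chamfered, 30 mm deep.
- spray_can: Bystander: upright can, 48 mm in diameter, 170 tall, between rack and tester. Origin at the centre of its base.
- carton_white: Bystander: white carton 80 x 70 x 110 mm (x, y, z). Origin at the centre of its base.
- wrench: Bystander: wrench 170 mm long lying flat near the robot, along its x.
- tape_roll: Bystander: roll lying flat, 100 mm in diameter, 45 tall. Origin at the centre of its base.
- oil_filter: Bystander: round canister, 72 mm in diameter, 80 tall. Origin at the centre of its base.
There are look-alikes about, which are no part of the job. Leave any purple look-alike of the relay_square alone. What is shaped like the relay_oblong but green or red is not meant.

How it is judged:
By the outcome, as a careful person would: the job done as asked, in the order asked, and still so for the second after the job is handed in, with the robot touching nothing.
It also fails if it takes over 67 s, if anything falls off the work surface, if the arm or the gripper's body presses on something with over 40 N, if the wrist force passes 120 N, or if a joint passes its speed limit or range.

## Robot

A 6-joint arm with a two-finger parallel gripper is mounted at the origin on the work surface. World frame = base frame: x ahead of the robot, y to its left, z up, the work surface at z = 0. Lengths are in m, angles in rad, forces in N, time in s.
With the tool pointing down it reaches from about 0.35 to 0.975 m from the base axis. Payload 4.9 kg.
Tool frame: the origin (TCP) lies at the very end of the fingers, on their centre line; the grasp point (between the pads) lies 19 mm behind it (ctrl.grip_point_offset is the distance from the TCP to the grasp point, in m); z points along the fingers, y is the line along which they close (so a half turn about z gives the same grasp; the last joint's range is limited). The gripper opens to 85 mm and grips with 20 to 120 N. Pads are 22 mm wide; open, the fingers measure 114 mm over their backs; the gripper's body (76 mm by 85 mm) begins 54 mm behind the grasp point. The pads swing forward as they close: fully open they stand 13 mm farther back than shut.
Start: joints at [1.23, 0.053, 1.613, -0, 1.476, -0.119], TCP at [0.137, 0.61, 0.231] pointing down, gripper open.
Joint ranges: [-3.01, 3.01], [-1.01, 2.22], [0.06, 2.58], [-1.02, 4.17], [0.09, 2.62], [-3.14, 3.14]. Speed limits (rad/s): [2.57, 2.57, 3.14, 3.14, 3.14, 3.14].

## Interface

Orientations are given as a rotation vector (axis times angle).
In Python, from station import ctrl gives the robot as it stands.
- The arm moves only by the tool send_rows, never from a script. Its argument "rows" is a list of rows, each a list of 3 entries, a list of its own where there are three numbers: the finger opening in cm, from 0 to 8.54, then the shift along the tool's x, y, z in cm, then the turn about the tool's z in degrees. A call has 1 to 10 rows; each row shifts and turns the commanded pose from where the row before left it, along the tool's axes as they then stand; what a row does not reach is not made up. A row lasts 1/8 s, in which the tool goes at most 62.5 mm and 10.7 degrees, less where a joint would pass 70% of its speed; a pose out of reach is approached as far as the arm can. A call with a gripper value outside its range is refused whole. The fingers move at their own pace and stop on an object; "newtons" is the grip in N (left out, the last holds). Time passes only in rows, so rows that do not move let the fingers close. It gives the time, the measured TCP pose, the force, the opening and the grip force at its end, in the units of the state.
- ctrl.get_obs(): the state, without advancing time (a new reading comes with each control period).
- ctrl.get_image(name): name is "scene" or "top"; returns a dict with "frame" (480x640x3 uint8, red, green, blue), "range_z" (480x640 float32, m along the optical axis (not along the pixel's ray), 0 where there is no reading), "fx", "fy", "cx", "cy" (pixels), "k1" (the pictures are not rectified: a ray, as slopes to the right and down, at radius r is drawn at 1 + k1 r^2 times it, then the intrinsics apply), "cam_to_world" (4x4, takes a point from camera to world coordinates). Camera axes: x right, y down, z forward; pixel columns grow to the right and rows downward; lengths in m; the calibration is good to about 2 mm. A picture is of the moment at which its call begins.
- ctrl.finish_job(): hands the job in; it is judged then, once.
The state is a dict: "t": time; "q": joint angles; "dq": joint speeds; "effort": joint torques, N m; "tool_pos": TCP position; "tool_rot": TCP orientation; "contact_force": force on the tool from outside, world axes, zero at the start; "wrist_torque": the same for the moment, N m; "opening": finger opening in m; "grip_force": force on a finger pad.
Only numpy, scipy, OpenCV 4.12 (cv2) and the standard library are available. Lean on these libraries where they do the work, as an engineer would, in place of code of your own. Each camera call takes 0.05 s, during which the arm holds its last target. There are 200 camera calls.

## Working session

There is one attempt and no reset: what is moved stays moved. The work goes in short steps, Python scripts to look and compute and a tool call to move; the robot and the scene stay as the last step left them, time stands still between calls to the robot, and variables do not carry over. Pictures are saved under pics/ and viewed, at most 10 in all, crops included, and the job is handed in when it is done.

Besides the shell and the picture viewer there is one more tool, called after "Request:" as name(argument=value, ...) on one line, values as JSON. send_rows: Moves the arm, as the interface text tells. Its arguments: {"type":"object","properties":{"rows":{"type":"array","items":{"type":"array"}},"newtons":{"type":"number"}},"required":["rows"]}

```bash
ls; mkdir -p pics; python3 - <<'E'
from station import ctrl
import cv2,numpy as np
print(ctrl.get_obs())
for n in("scene","top"):
    d=ctrl.get_image(n); np.savez(f"{n}0.npz",**d); cv2.imwrite(f"pics/{n}0.png",d["frame"][:,:,::-1]); print(n,d["fx"],d["cx"],d["cy"],d["k1"],d["cam_to_world"].round(3).tolist())
E
```

```text
pics
{'t': 0.0, 'q': array([ 1.22998242e+00,  5.33472744e-02,  1.61431152e+00,  6.53752462e-05,
        1.47602311e+00, -1.18976765e-01]), 'dq': array([-0.00031488, -0.00046811, -0.00015798, -0.00069327,  0.00141679,
        0.00137057]), 'effort': array([-1.41753120e-03, -3.93665850e+01, -3.70178461e+01, -3.49766096e-04,
        7.07642699e-03,  1.63692300e-07]), 'tool_pos': array([0.13726769, 0.60908909, 0.23005851]), 'tool_rot': array([-0.34769677, -3.12174825,  0.00317161]), 'contact_force': array([-0.56454258,  0.22662891, -0.27858078]), 'wrist_torque': array([ 0.04323024, -0.03312951,  0.02570463]), 'grip_force': 0.0, 'opening': 0.08536838941445235}
scene 505.67550320218095 312.2261661967583 232.48150845513499 -0.0677570514665685 [[0.612, 0.642, -0.461, 1.172], [0.791, -0.486, 0.372, -0.452], [0.015, -0.593, -0.805, 1.27], [0.0, 0.0, 0.0, 1.0]]
top 545.8201646223483 317.00552940894215 240.89123290614862 -0.05174117814129886 [[0.009, -0.996, 0.085, 0.406], [-1.0, -0.008, 0.002, 0.084], [-0.002, -0.085, -0.996, 1.457], [0.0, 0.0, 0.0, 1.0]]
```

View pics/scene0.png

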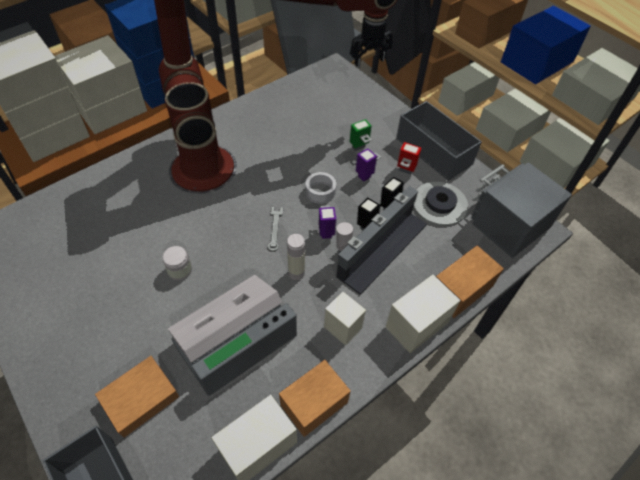

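View pics/top0.png

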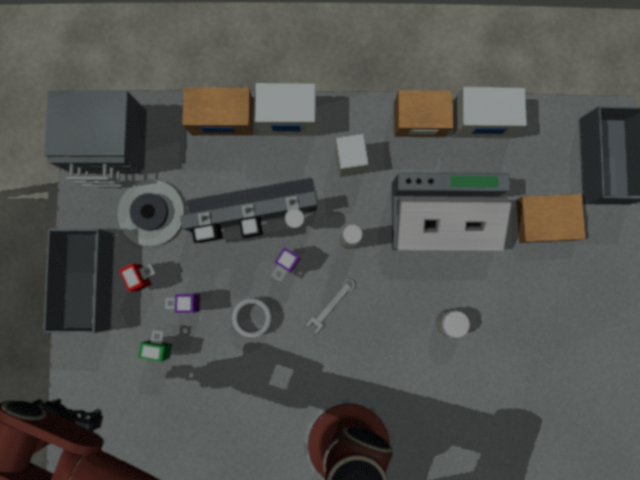

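```bash
cat > h.py <<'E'
import numpy as np,cv2
def load(n): return dict(np.load(n))
def rays(d,uv):
    K=np.array([[d["fx"],0,d["cx"]],[0,d["fy"],d["cy"]],[0,0,1.]])
    p=cv2.undistortPoints(np.array(uv,float).reshape(-1,1,2),K,np.array([d["k1"],0,0,0.]))[:,0]
    T=d["cam_to_world"]; r=np.c_[p,np.ones(len(p))]@T[:3,:3].T
    return T[:3,3],r
def onplane(d,uv,z):
    o,r=rays(d,uv); return o+r*((z-o[2])/r[:,2])[:,None]
def bydepth(d,uv):
    o,r=rays(d,uv); uv=np.array(uv).astype(int); return o+r*d["range_z"][uv[:,1],uv[:,0]][:,None]
def grid(d):
    v,u=np.mgrid[:480,:640]; return bydepth(d,np.c_[u.ravel(),v.ravel()]).reshape(480,640,3)
E
python3 - <<'E'
from h import *
t=load("top0.npz");s=load("scene0.npz")
a=cv2.resize(t["frame"][170:260,180:330],(750,450),interpolation=cv2.INTER_CUBIC)
b=cv2.resize(s["frame"][165:255,320:440],(0,0),fx=4,fy=4,interpolation=cv2.INTER_CUBIC)
c=cv2.resize(t["frame"][170:255,385:520],(0,0),fx=3.5,fy=3.5,interpolation=cv2.INTER_CUBIC)
cv2.imwrite("pics/a.png",cv2.convertScaleAbs(np.vstack([a[:, :,::-1][:300+0]*1, np.hstack([cv2.resize(b,(400,300)),cv2.resize(c,(350,220)) if 0 else cv2.resize(c,(350,300))])[:,:,::-1]]),alpha=1.6))
g=grid(t)
for u,v in [(205,236),(205,218),(250,230),(250,210),(294,217),(292,201),(352,234),(225,215),(270,205),(420,240),(490,240),(420,205),(500,205)]: print(u,v,g[v,u].round(4))
E
```

```text
205 236 [0.5266 0.356  0.156 ]
205 218 [0.5741 0.3636 0.1251]
250 230 [0.5426 0.2487 0.1502]
250 210 [0.5953 0.2533 0.1217]
294 217 [0.5745 0.1428 0.1541]
292 201 [0.6156 0.1488 0.1404]
352 234 [0.5335 0.0039 0.1657]
225 215 [0.5828 0.3155 0.118 ]
270 205 [0.6081 0.204  0.1215]
420 240 [ 0.5273 -0.1724  0.089 ]
490 240 [ 0.5288 -0.3501  0.0892]
420 205 [ 0.6093 -0.1644  0.1351]
500 205 [ 0.6115 -0.3625  0.1339]
```

View pics/a.png

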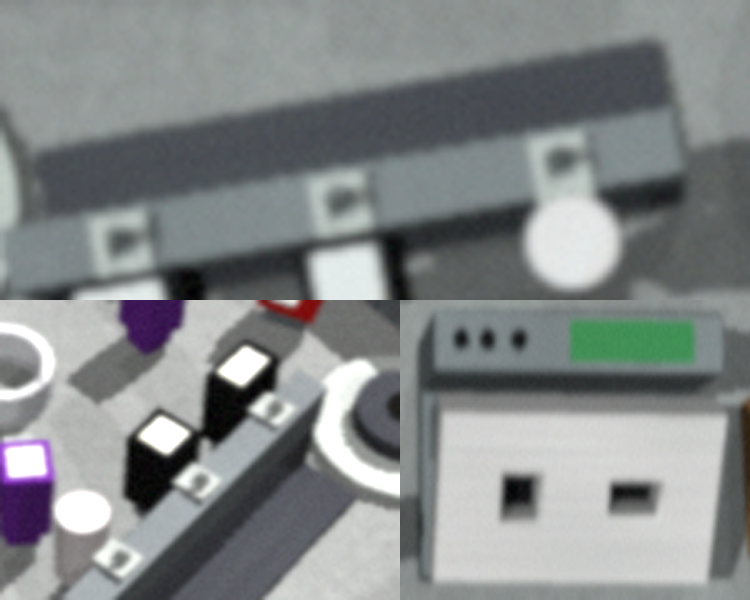

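Top view: the two black relays hang at (205,232), with the wider label (oblong), and (250,226), square. The round one is at (294,217). Look-alikes I'll leave alone: purple (287,260) and (185,303), green (152,351), red (132,277). Sockets: square (431,226), oblong (474,226).

```bash
python3 - <<'E'
from h import *
for n in("top","scene"):
    d=load(n+"0.npz"); g=grid(d); gray=cv2.cvtColor(d["frame"],cv2.COLOR_RGB2GRAY)
    boxes={"top":[(185,222,222,245),(235,214,268,238)],"scene":[(378,174,408,200),(354,192,384,215)]}[n]
    for b in boxes:
        s=gray[b[1]:b[3],b[0]:b[2]]; f=4
        S=cv2.resize(s,(0,0),fx=f,fy=f,interpolation=cv2.INTER_CUBIC)
        th,m=cv2.threshold(S,0,255,cv2.THRESH_OTSU)
        cs=cv2.findContours(m,cv2.RETR_EXTERNAL,cv2.CHAIN_APPROX_NONE)[0]
        k,l,st,ce=cv2.connectedComponentsWithStats(m)
        for i in range(1,k):
            if st[i,4]<600: continue
            c=max(cv2.findContours((l==i).astype(np.uint8),cv2.RETR_EXTERNAL,cv2.CHAIN_APPROX_NONE)[0],key=len)[:,0]
            px=(c+.5)/f-.5+np.array(b[:2])
            P=onplane(d,px,.156)
            r=cv2.minAreaRect((P[:,:2]*1000).astype(np.float32))
            print(n,"label th",th,px.mean(0).round(1),np.round(r[0],1),np.round(r[1],1),round(r[2],1), "depthz",np.median(g[b[1]+2:b[3]-2,b[0]+2:b[2]-2,2]).round(4))
    # panel
    R=g[...,:]; Pm=(R[...,0]>.49)&(R[...,0]<.63)&(R[...,1]<-.13)&(R[...,1]>-.38)&(R[...,2]>.07)&(R[...,2]<.145)&(gray>90)
    pts=R[Pm]
    for _ in range(4):
        c=pts.mean(0); nv=np.linalg.svd(pts-c,full_matrices=False)[2][2]; nv*=np.sign(nv[2]); e=(pts-c)@nv; pts=pts[abs(e)<.006]
    print(n,"panel",len(pts),c.round(4),nv.round(4),"tilt",np.degrees(np.arccos(nv[2])).round(2),"yaw",np.degrees(np.arctan2(-nv[1],-nv[0])).round(2))
    np.save(n+"_plane.npy",np.r_[c,nv])
E
```

```text
top label th 70.0 [200.2 227.7] [539.5 370.7] [43.5 70.8] 0.4 depthz 0.1524
top label th 70.0 [200.4 241.1] [523.9 360.8] [35.  89.3] 0.5 depthz 0.1524
top label th 85.0 [243.7 214.9] [577.6 262. ] [ 7.9 47.6] 0.4 depthz 0.1515
top label th 85.0 [249.  225.9] [552.  250.4] [34.4 34.3] 10.5 depthz 0.1515
top panel 4327 [ 0.5628 -0.2542  0.1093] [-0.5031  0.0021  0.8642] tilt 30.21 yaw -0.23
scene label th 89.0 [380.3 184.9] [525.7 332.6] [ 30.1 104.4] 47.8 depthz 0.1376
scene label th 89.0 [392.4 184.3] [537.1 361.1] [29.7 46.7] 12.0 depthz 0.1376
scene label th 89.0 [403.2 192.7] [568.5 366.5] [37.  77.8] 45.8 depthz 0.1376
scene label th 78.0 [364.4 199.5] [545.9 254.2] [79.  89.8] 49.4 depthz 0.1392
scene label th 78.0 [368.7 204.9] [553.8 252.2] [35.9 37.9] 12.1 depthz 0.1392
scene panel 2445 [ 0.5642 -0.2591  0.1103] [-0.4803  0.0041  0.8771] tilt 28.7 yaw -0.5
```

```bash
cat > meas.py <<'E'
from h import *
def blob(d,b,th,inv=False,f=4):
    gray=cv2.cvtColor(d["frame"],cv2.COLOR_RGB2GRAY)[b[1]:b[3],b[0]:b[2]]
    S=cv2.resize(gray,(0,0),fx=f,fy=f,interpolation=cv2.INTER_CUBIC)
    m=(S<th if inv else S>th).astype(np.uint8)
    k,l,st,ce=cv2.connectedComponentsWithStats(m)
    H,W=m.shape
    ok=[i for i in range(1,k) if st[i,0]>0 and st[i,1]>0 and st[i,0]+st[i,2]<W and st[i,1]+st[i,3]<H]
    i=max(ok,key=lambda i:st[i,4])
    c=max(cv2.findContours((l==i).astype(np.uint8),cv2.RETR_EXTERNAL,cv2.CHAIN_APPROX_NONE)[0],key=len)[:,0]
    return (c+.5)/f-.5+np.array(b[:2]), (ce[i]+.5)/f-.5+np.array(b[:2])
def tri(d1,p1,d2,p2):
    o1,r1=rays(d1,[p1]);o2,r2=rays(d2,[p2]);r1,r2=r1[0],r2[0]
    x=np.linalg.lstsq(np.c_[r1,-r2],o2-o1,rcond=None)[0]
    a,b=o1+x[0]*r1,o2+x[1]*r2; return (a+b)/2,np.linalg.norm(a-b)
def rect(P): r=cv2.minAreaRect((P*1000).astype(np.float32)); return np.round(r[0],1),np.round(r[1],1),round(r[2],1)
E
python3 - <<'E'
from meas import *
t=load("top0.npz");s=load("scene0.npz")
for nm,bt,bs in(("obl",(185,222,222,245),(378,174,408,200)),("sq",(235,214,268,238),(354,192,384,215))):
    ct,mt=blob(t,bt,125);cs,ms=blob(s,bs,120)
    P,e=tri(t,mt,s,ms);print(nm,mt.round(1),ms.round(1),P.round(4),e.round(4),rect(onplane(t,ct,P[2])[:,:2]),rect(onplane(s,cs,P[2])[:,:2]))
# panel plane basis, assume tilt 30
print("holes")
th=np.radians(30)
for nm,bt,bs in(("h0",(415,212,449,242),(225,288,258,310)),("h1",(455,212,495,242),(188,308,222,336))):
  for lev in (80,100):
    ct,mt=blob(t,bt,lev,True)
    try: cs,ms=blob(s,bs,lev,True)
    except Exception as ex: print("scene fail");continue
    P,e=tri(t,mt,s,ms)
    def onpl(d,c,P):
        n=np.array([-.5,0,np.cos(th)]);o,r=rays(d,c);X=o+r*(((P-o)@n)/(r@n))[:,None]
        return np.c_[(X-P)@np.array([np.cos(th),0,.5]),X[:,1]-P[1]], X
    a,Xa=onpl(t,ct,np.array([P[0],P[1],P[2]]));b,Xb=onpl(s,cs,P)
    print(nm,lev,mt.round(1),ms.round(1),P.round(4),e.round(4),rect(a),rect(b))
# ears / rack edge
g=grid(t)
m=(abs(g[...,2]-.121)<.012)&(g[...,0]>.52)&(g[...,0]<.66)&(g[...,1]>.05)&(g[...,1]<.45)
cs=max(cv2.findContours(m.astype(np.uint8),cv2.RETR_EXTERNAL,cv2.CHAIN_APPROX_NONE)[0],key=len)[:,0]
print("beam",rect(onplane(t,cs,.12)[:,:2]))
# pegs: back edge of beam line
pts=[]
for u in range(195,312):
    col=np.where(m[:,u])[0]
    if len(col): pts.append((u,col.min()-.5))
P=onplane(t,pts,.12); print(np.polyfit(P[:,1],P[:,0],1), np.degrees(np.arctan(np.polyfit(P[:,1],P[:,0],1)[0])))
E
```

```text
obl [203.7 232.4] [392.5 184.4] [0.5363 0.3605 0.1548] 0.0025 (array([535.6, 359.4]), array([23.5, 39.1]), 10.8) (array([536.4, 362. ]), array([27.5, 44.2]), 12.0)
sq [249.  225.9] [368.7 205. ] [0.5529 0.2518 0.1545] 0.0025 (array([552.3, 250.6]), array([29.3, 29. ]), 10.5) (array([553.3, 253. ]), array([32.2, 34.1]), 12.1)
holes
h0 80 [430.3 225.1] [244.2 297.5] [ 0.5654 -0.1897  0.1129] 0.0101 (array([-3.2, -5. ]), array([32.5, 33.8]), 0.6) (array([5.6, 4. ]), array([ 8.8, 16.8]), 50.3)
h0 100 [430.6 225.3] [244.  297.6] [ 0.565  -0.1903  0.1124] 0.0102 (array([-3.4, -5.1]), array([36.6, 38.3]), 0.6) (array([5.8, 5. ]), array([16.4, 27.4]), 45.3)
h1 80 [474.1 225.4] [210.5 318.5] [ 0.5662 -0.2943  0.1199] 0.016 (array([-4.5, -8.2]), array([22.1, 44.4]), 2.1) (array([8.5, 5.7]), array([1., 0.]), 112.2)
h1 100 [474.4 225.6] [210.1 318.6] [ 0.5658 -0.2952  0.1196] 0.0158 (array([-4.7, -8.2]), array([25.7, 49.3]), 0.6) (array([7.8, 6. ]), array([ 9.4, 11.7]), 66.6)
beam (array([577.1, 254.4]), array([ 75.1, 340.6]), 10.7)
[-0.18877186  0.66339225] -10.690036219027832
```

```bash
cat > go.py <<'E'
import sys,numpy as np
from station import ctrl
from scipy.spatial.transform import Rotation as R
# python3 go.py x y z yaw(deg; tool y axis = world y turned by yaw)
def now():
    o=ctrl.get_obs(); return o,R.from_rotvec(o["tool_rot"]).as_matrix()
if __name__=="__main__":
    x,y,z,yaw=map(float,sys.argv[1:]); o,M=now()
    cur=np.degrees(np.arctan2(-M[0,1],M[1,1]))
    d=np.array([x,y,z])-o["tool_pos"]; a=np.radians(yaw)
    M2=np.array([[-np.cos(a),-np.sin(a),0],[-np.sin(a),np.cos(a),0],[0,0,-1]])
    print("pos",o["tool_pos"].round(4),"tool z",M[:,2].round(3),"yaw",cur.round(2),"turn",round(cur-yaw,2),"shift before turn cm",(100*M.T@d).round(2),"after turn",(100*M2.T@d).round(2))
E
python3 go.py .553 .252 .23 11; python3 - <<'E'
from meas import *
s=load("scene0.npz");g=cv2.cvtColor(s["frame"],cv2.COLOR_RGB2GRAY)
print(g[288:310,228:262:2]);
n=np.array([-.5,0,.75**.5]);C=np.array([.5624,-.196,.108])
for b in((225,285,262,312),(190,303,228,334)):
  for lev in(105,115,125):
    try:
      c,m=blob(s,b,lev,True);o,r=rays(s,c);X=o+r*(((C-o)@n)/(r@n))[:,None]
      print(lev,m.round(1),rect(np.c_[(X-C)@np.array([.75**.5,0,.5]),X[:,1]-C[1]]))
    except Exception as e: print(lev,"fail")
E
```

```text
pos [0.1373 0.6091 0.2302] tool z [-0.001 -0.002 -1.   ] yaw -12.71 turn -23.71 shift before turn cm [-48.41 -25.69   0.05] after turn [-3.399e+01 -4.299e+01  2.000e-02]
[[110 119 141 160 163 162 160 163 163 163 161 162 164 162 164 162 163]
 [115 134 158 163 161 161 162 161 162 161 162 162 164 165 162 163 164]
 [130 153 160 162 161 161 162 163 161 163 163 163 163 164 161 161 162]
 [151 162 161 159 162 160 162 163 162 162 161 163 161 163 162 163 163]
 [160 160 161 160 161 162 160 163 159 164 163 163 161 161 161 162 163]
 [162 158 159 160 160 162 165 150 141 156 161 162 164 161 161 161 163]
 [161 158 161 161 162 164 162 131 110 141 158 161 161 163 161 160 161]
 [159 158 160 160 162 166 144 119  87 112 148 161 162 163 161 162 163]
 [159 159 161 160 167 153 128 109  77  88 124 158 162 161 160 162 164]
 [161 160 159 162 163 133 120 103  75  79 110 154 163 161 161 164 164]
 [158 160 159 163 144 124 111  94  77  87 130 160 162 162 164 164 166]
 [160 158 155 148 126 117 108  85  82 114 153 163 162 162 164 165 164]
 [160 157 150 129 116 110 106  86 103 148 162 163 162 164 164 165 162]
 [158 1
[... 334 characters left out ...]
 135 128 128]
 [160 159 162 162 158 163 164 162 163 166 164 163 157 141 129 129 126]
 [161 163 163 163 164 165 163 165 167 165 163 159 144 130 127 128 127]
 [163 162 164 163 164 161 164 165 165 164 162 150 133 127 128 127 127]
 [164 163 165 164 165 164 167 165 164 163 154 134 128 129 128 127 127]]
105 [243.7 297.8] (array([3.4, 7.2]), array([24.4, 23.5]), 2.3)
115 [241.8 298.8] (array([3.5, 2.2]), array([27.7, 34.5]), 3.8)
125 [241.3 298.8] (array([3.2, 1.7]), array([30.6, 37.3]), 4.8)
105 [209.9 318.8] (array([  4.9, -92. ]), array([11.7, 13.2]), 36.1)
115 [205.  321.7] (array([   1.8, -108. ]), array([45.7, 15.8]), 84.8)
125 [204.3 322. ] (array([   3.6, -108.7]), array([18.3, 48.8]), 1.2)
```

Request:
send_rows(rows=[[8.5, [0, 0, 0], -7.9], [8.5, [0, 0, 0], -7.9], [8.5, [0, 0, 0], -7.9], [8.5, [-3.4, -4.3, 0], 0], [8.5, [-3.4, -4.3, 0], 0], [8.5, [-3.4, -4.3, 0], 0], [8.5, [-3.4, -4.3, 0], 0], [8.5, [-3.4, -4.3, 0], 0], [8.5, [-3.4, -4.3, 0], 0], [8.5, [-3.4, -4.3, 0], 0]], newtons=40)

```text
t: 1.35
tool_pos: [0.4294, 0.3581, 0.2309]
tool_rot: [0.301, -3.127, 0.0]
contact_force: [1.2, 0.2, 0.2]
opening: 0.0852
grip_force: 0.0
```

```bash
python3 go.py .553 .252 .121 11
```

```text
pos [0.4294 0.3581 0.2309] tool z [-0. -0. -1.] yaw 10.99 turn -0.01 shift before turn cm [-10.11 -12.77  10.98] after turn [-10.11 -12.77  10.99]
```

Request:
send_rows(rows=[[8.5, [-3.4, -4.3, 0], 0], [8.5, [-3.4, -4.3, 0], 0], [8.5, [-3.4, -4.3, 0], 0], [8.5, [0, 0, 3], 0], [8.5, [0, 0, 0], 0], [8.5, [0, 0, 0], 0]])

```text
t: 2.1
tool_pos: [0.5529, 0.2528, 0.2016]
tool_rot: [0.302, -3.127, -0.0]
contact_force: [-0.5, 0.6, 0.8]
opening: 0.0851
grip_force: 0.0
```

```bash
python3 go.py .553 .252 .121 11;python3 - <<'E'
from station import ctrl
from h import *
d=ctrl.get_image("top");np.savez("top1.npz",**d);a=d["frame"][160:290,160:330]
d=ctrl.get_image("scene");b=d["frame"][140:270,300:470]
cv2.imwrite("pics/b.png",cv2.convertScaleAbs(np.hstack([cv2.resize(i,(400,306),interpolation=cv2.INTER_CUBIC) for i in(a,b)])[:,:,::-1],alpha=1.6))
E
```

```text
pos [0.5529 0.2528 0.2016] tool z [-0.  0. -1.] yaw 11.03 turn 0.03 shift before turn cm [ 0.01 -0.08  8.06] after turn [ 0.01 -0.08  8.06]
```

View pics/b.png

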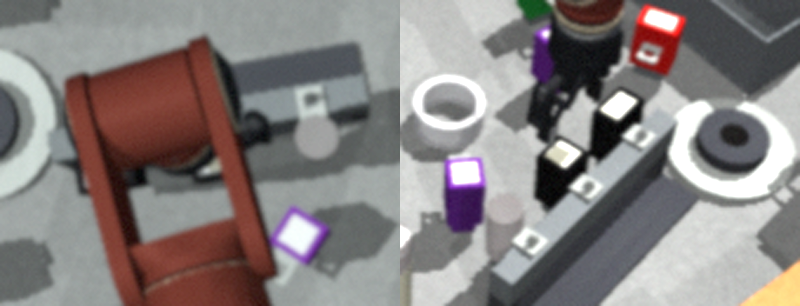

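The gripper is above the square relay (crop, scene: label at (562,152)). The arm hides the relays from the top camera. Descending.

Request:
send_rows(rows=[[8.5, [0, 0, 4], 0], [8.5, [0, 0, 4], 0], [8.5, [0, 0, 0], 0], [4, [0, 0, 0], 0], [4, [0, 0, 0], 0], [4, [0, 0, 0], 0], [4, [0, 0, 0], 0], [4, [0, 0, 0], 0]], newtons=40)

```text
t: 3.2
tool_pos: [0.5547, 0.2528, 0.1243]
tool_rot: [-0.301, 3.123, 0.001]
contact_force: [-1.0, -0.4, 6.4]
opening: 0.0455
grip_force: 41.8
```

Request:
send_rows(rows=[[4, [0, 0, -1], 0], [4, [0, 0, -2], 0], [4, [0, 0, -3], 0], [4, [0, 0, -4], 0], [4, [0, 0, -4], 0], [4, [0, 0, -3], 0], [4, [0, 0, 0], 0], [4, [0, 0, 0], 0]])

```text
t: 4.2
tool_pos: [0.5525, 0.2522, 0.2897]
tool_rot: [0.301, -3.125, 0.001]
contact_force: [-0.8, 0.1, -1.6]
opening: 0.0459
grip_force: 43.5
```

```bash
python3 go.py .553 -.196 .291 0;python3 - <<'E'
from station import ctrl
from h import *
d=ctrl.get_image("top");a=d["frame"][150:280,160:330]
d=ctrl.get_image("scene");b=d["frame"][100:230,300:470]
cv2.imwrite("pics/c.png",cv2.convertScaleAbs(np.hstack([cv2.resize(i,(400,306),interpolation=cv2.INTER_CUBIC) for i in(a,b)])[:,:,::-1],alpha=1.6))
E
```

```text
pos [0.5525 0.2522 0.2897] tool z [-0.002 -0.001 -1.   ] yaw 10.99 turn 10.99 shift before turn cm [  8.5  -44.01  -0.1 ] after turn [ -0.05 -44.82  -0.13]
```

View pics/c.png

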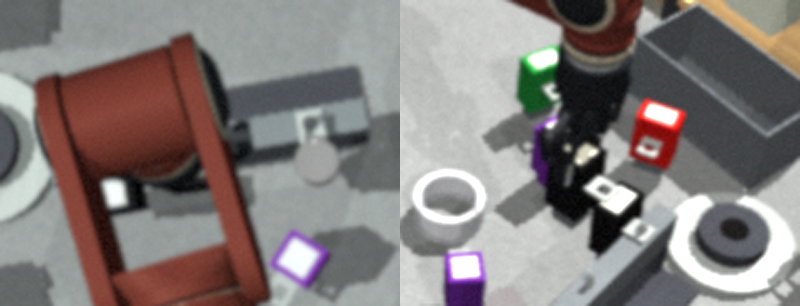

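```bash
python3 - <<'E'
from h import *
t=load("top0.npz");g=grid(t)
a=np.radians(10.7);O=np.array([.5932,.2594])
R=np.array([[np.cos(a),-np.sin(a)],[np.sin(a),np.cos(a)]])
L=(g[...,:2]-O)@R  # rack coords
for x0,x1,y0,y1 in((.025,.06,-.1,-.01),(.06,.12,-.1,-.01),(.12,.17,-.1,-.01)):
    m=(L[...,0]>x0)&(L[...,0]<x1)&(L[...,1]>y0)&(L[...,1]<y1); print(x0,m.sum(),g[...,2][m].max().round(3))
m=(abs(g[...,2]-.12)<.006)&(abs(L[...,1]+.055)<.02);print("beam x",np.percentile(L[...,0][m],[2,98]).round(4))
c=(g[...,2]>.09)&(g[...,1]>-.05)&(g[...,1]<.1)&(g[...,0]>.6);print("carton",g[c].min(0).round(3),g[c].max(0).round(3))
E
```

```text
0.025 245 0.019
0.06 702 0.018
0.12 600 0.01
beam x [-0.013   0.2361]
carton [ 0.611 -0.038  0.09 ] [0.917 0.1   0.135]
```

Request:
send_rows(rows=[[4, [-3, -2, 0], 0], [4, [-3, -2, 0], 0], [4, [-3, -1.5, 0], 0], [4, [0, 0, 0], 0], [4, [0, 0, 0], 0]])

```text
t: 4.92
tool_pos: [0.6512, 0.2156, 0.2896]
tool_rot: [0.301, -3.124, 0.0]
contact_force: [-0.3, -0.1, -1.5]
opening: 0.0458
grip_force: 43.5
```

Request:
send_rows(rows=[[4, [0, 0, 4], 0], [4, [0, 0, 4], 0], [4, [0, 0, 3.2], 0], [4, [0, 0, 0], 0], [4, [0.8, 0, 0], 0], [4, [0.8, 0, 0], 0], [4, [0.8, 0, 0], 0], [4, [0.8, 0, 0], 0]])

```text
t: 5.92
tool_pos: [0.623, 0.2097, 0.1827]
tool_rot: [-0.3, 3.118, 0.001]
contact_force: [6.3, 1.0, 1.3]
opening: 0.0457
grip_force: 40.9
```

Request:
send_rows(rows=[[4, [0.8, 0, 0.2], 0], [4, [0.8, 0, 0.2], 0], [4, [0.8, 0, 0], 0], [4, [0.8, 0, 0], 0], [4, [0, 0, 0], 0]])

```text
t: 6.55
tool_pos: [0.5902, 0.2035, 0.1775]
tool_rot: [-0.3, 3.122, 0.001]
contact_force: [3.8, -0.3, 3.0]
opening: 0.0454
grip_force: 42.3
```

```bash
python3 - <<'E'
from station import ctrl
from h import *
d=ctrl.get_image("top");a=d["frame"][150:280,200:370]
d=ctrl.get_image("scene");b=d["frame"][130:260,280:450]
cv2.imwrite("pics/d.png",cv2.convertScaleAbs(np.hstack([cv2.resize(i,(400,306),interpolation=cv2.INTER_CUBIC) for i in(a,b)])[:,:,::-1],alpha=1.6))
E
```

```text
(no output)
```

View pics/d.png

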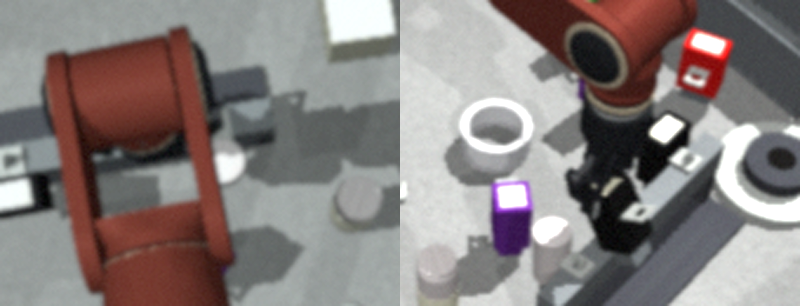

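The top view is still hidden by the arm. In the scene crop the relay (620,215) is tilted about the fingers, with its ear (637,212) raised and its plug toward the camera. That is the roughly 30° tilt I need. Lifting and carrying it to the tester.

Request:
send_rows(rows=[[4, [0, 0, -2], 0], [4, [0, 0, -4], 0], [4, [0, 0, -4], 0], [4, [0, 0, -2], 0], [4, [0, 0, 0], 5.5], [4, [0, 0, 0], 5.5], [4, [0, 0, 0], 0]])

```text
t: 7.52
tool_pos: [0.5884, 0.2032, 0.2941]
tool_rot: [0.002, -3.138, 0.001]
contact_force: [0.3, 0.5, -1.3]
opening: 0.0454
grip_force: 41.9
```

```bash
python3 go.py .503 -.195 .21 0
```

```text
pos [0.5884 0.2032 0.2941] tool z [-0.003 -0.001 -1.   ] yaw 0.06 turn 0.06 shift before turn cm [  8.55 -39.81   8.46] after turn [  8.54 -39.82   8.41]
```

Request:
send_rows(rows=[[4, [1, -5, 0], 0], [4, [1, -5, 0], 0], [4, [1, -5, 0], 0], [4, [1, -5, 0], 0], [4, [1, -5, 0], 0], [4, [1, -5, 0], 0], [4, [1, -5, 0], 0], [4, [1.5, -4.8, 4], 0], [4, [0, 0, 4.4], 0], [4, [0, 0, 0], 0]])

```text
t: 8.78
tool_pos: [0.5015, -0.1922, 0.2073]
tool_rot: [-0.0, -3.132, -0.008]
contact_force: [1.2, 0.6, -1.6]
opening: 0.0457
grip_force: 42.1
```

```bash
python3 - <<'E'
from station import ctrl
from h import *
ctrl.get_image("top")
o=ctrl.get_obs();print(o["tool_pos"],o["contact_force"])
t=ctrl.get_image("top");a=t["frame"][150:280,370:540]
d=ctrl.get_image("scene");np.savez("scene2.npz",**d);b=d["frame"][230:360,150:320]
np.savez("top2.npz",**t)
cv2.imwrite("pics/e.png",cv2.convertScaleAbs(np.vstack([np.hstack([cv2.resize(i,(400,306),interpolation=cv2.INTER_CUBIC) for i in(a,b)])])[:,:,::-1],alpha=1.6))
E
```

```text
[ 0.5033275  -0.19264937  0.2106239 ] [-0.74589824  0.34265078 -0.4945687 ]
```

View pics/e.png

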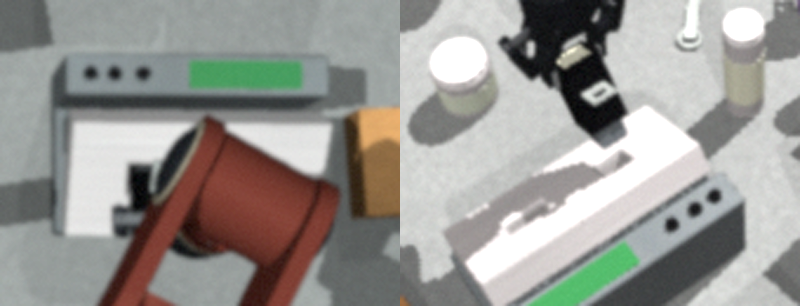

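The scene crop shows the tilted relay, ear at (600,93), with its plug tip at (612,132) just above the square socket at (615,160). Checking the camera's offset against the tool using the ear.

```bash
python3 - <<'E'
from meas import *
s=load("scene2.npz")
for lev in(90,110,130):
    c,m=blob(s,(224,258,248,282),lev); r=cv2.minAreaRect((c*4).astype(np.float32)); ctr=np.array(r[0])/4
    print(lev,ctr.round(1),np.round(np.array(r[1])/4,1), onplane(s,[ctr],.2306).round(4))
    P=onplane(s,c,.2306); print(rect(P[:,:2]))
n=np.array([-.5,0,.75**.5]);C=np.array([.5624,-.196,.108])
s=load("scene0.npz")
for b in((215,280,265,315),(180,300,235,340)):
  for lev in(130,138,145):
      c,m=blob(s,b,lev,True);o,r=rays(s,c);X=o+r*(((C-o)@n)/(r@n))[:,None]
      q=rect(np.c_[(X-C)@np.array([.75**.5,0,.5]),X[:,1]-C[1]]);print(lev,q)
E
```

```text
Traceback (most recent call last):
  File "meas.py", line 9, in blob
    i=max(ok,key=lambda i:st[i,4])
ValueError: max() iterable argument is empty
```

```bash
python3 - <<'E'
from meas import *
n=np.array([-.5,0,.75**.5]);C=np.array([.5624,-.196,.108])
s=load("scene0.npz")
for b in((215,280,265,315),(180,300,235,340)):
  for lev in(130,138,145):
    try:
      c,m=blob(s,b,lev,True);o,r=rays(s,c);X=o+r*(((C-o)@n)/(r@n))[:,None]
      q=rect(np.c_[(X-C)@np.array([.75**.5,0,.5]),X[:,1]-C[1]]);print(lev,q)
    except Exception: print("fail")
s=load("scene2.npz")
print(cv2.cvtColor(s["frame"],cv2.COLOR_RGB2GRAY)[258:284,224:250])
E
```

```text
130 (array([2.6, 1.4]), array([32.5, 38.5]), 2.5)
138 (array([2.7, 1.2]), array([35.1, 40.2]), 4.5)
145 (array([2.3, 1.3]), array([37.2, 41.8]), 3.1)
130 (array([   3.4, -108.7]), array([19.6, 49.8]), 0.6)
138 (array([   3.2, -109.1]), array([21.9, 51.5]), 0.5)
145 (array([   2.6, -108.8]), array([54. , 24.3]), 88.5)
[[  9   9  10  11  13  10   6  11  11   8   5   9  28  65 111 130 135 135
  133 131 135 135 133 134 133 129]
 [ 11   5   6  10  10  12  12   9  10   7   9  10  17  43  91 125 135 136
  133 132 133 134 132 133 131 129]
 [  8   6   7   7   7  11  10  10  11  12   9  12  12  24  64 114 131 135
  133 135 133 134 133 134 133 131]
 [  7   9  12  10  10   9   9  10   9  11  10   8   7  17  45  91 125 132
  132 134 134 134 133 135 132 133]
 [ 10  12  10  11   5  13  12  10   7   8  14  15  13  15  30  70 113 130
  130 132 132 133 135 132 134 133]
 [  8  13  10  11   8  12  15  12  11  13  17  25  31  25  21  48  92 124
  130 131 131 134 136 135 136 135]
 [  7  10  11  10   9  13  10  12  17  29  48  70  81  69  42  41  79 117
  130 131 132 134 137 136 135 132]
 [ 11  12   9   8 
[... 1353 characters left out ...]
11  10  11
   10   8  15  38  73 112 131 142]
 [  8   5  10   6   8   9   8   9  11   8  10  11  11  12  13  10   9  11
   14  12  25  48  86 122 154 165]
 [ 19   7   7   4  10   9  11   9   3   9  10  11  10  11  11   9   9  10
   12  25  54  96 131 151 168 173]
 [ 32   8   7   8  10  10   8   6   9  11  12   5  13  10   8  10  12  17
   23  49  93 141 163 170 176 174]
 [ 57  17   9   7   8   9   8  10   7   8  13   8  11   9   9  16  22  31
   41  66 110 152 172 175 172 173]
 [ 82  43  20  13   8   9   8   9   7   9   9  13   8  12  16  27  38  46
   52  63  94 139 166 173 173 171]
 [108  79  48  21  13   9   8   7   9   9  10   9  13  21  30  41  48  53
   55  59  81 126 159 170 174 173]]
```

```bash
python3 - <<'E'
from meas import *
s=load("scene2.npz")
for z in(.225,.23,.235): print(z,onplane(s,[(233.9,269.0),(226.8,269.5),(236,264),(240.5,268.3),(232.3,274.3)],z).round(4)[:,:2].tolist())
E
```

```text
0.225 [[0.5459, -0.1882], [0.5366, -0.2028], [0.5367, -0.1763], [0.5539, -0.1743], [0.5563, -0.1994]]
0.23 [[0.5489, -0.1895], [0.5397, -0.2039], [0.5398, -0.1776], [0.5568, -0.1756], [0.5592, -0.2007]]
0.235 [[0.5519, -0.1907], [0.5427, -0.2051], [0.5428, -0.1789], [0.5598, -0.1769], [0.5622, -0.2019]]
```

```bash
python3 - <<'E'
from meas import *
s=load("scene2.npz");T=np.linalg.inv(s["cam_to_world"]);K=np.array([[s["fx"],0,s["cx"]],[0,s["fy"],s["cy"]],[0,0,1.]])
pr=lambda X:cv2.projectPoints(np.array(X),cv2.Rodrigues(T[:3,:3])[0],T[:3,3],K,np.array([s["k1"],0,0,0.]))[0][:,0]
for th in(20,25,30,35,40):
    a=np.radians(th);xr=np.array([np.cos(a),0,np.sin(a)]);zr=np.array([-np.sin(a),0,np.cos(a)])
    P=np.array([.5033,-.1926,.2326]);A=P+.023*xr+np.array([0,.023,0])
    q=pr([A-.01*zr,A-.06*zr,P-.097*zr,P+.039*xr-.026*zr]);d=q[1]-q[0];print(th,"slope",(d[0]/d[1]).round(3),q.round(1).tolist())
E
```

```text
20 slope 0.383 [[236.2, 259.0], [241.9, 273.8], [234.1, 284.8], [233.2, 271.5]]
25 slope 0.417 [[236.1, 258.5], [242.6, 274.1], [235.6, 286.2], [233.2, 270.9]]
30 slope 0.448 [[236.0, 258.0], [243.3, 274.2], [237.0, 287.5], [233.1, 270.1]]
35 slope 0.478 [[235.8, 257.4], [243.8, 274.2], [238.4, 288.5], [232.9, 269.2]]
40 slope 0.506 [[235.6, 256.8], [244.3, 274.0], [239.6, 289.3], [232.7, 268.2]]
```

Request:
send_rows(rows=[[4, [-0.5, -0.4, 2], 0], [4, [0, 0, 1.8], 0], [4, [0, 0, 0], 0], [4, [-0.2, 0, 0.35], 0], [4, [-0.2, 0, 0.35], 0], [4, [-0.2, 0, 0.35], 0], [4, [0, 0, 0], 0], [4, [0, 0, 0], 0]], newtons=40)

```text
t: 9.93
tool_pos: [0.5127, -0.1979, 0.1711]
tool_rot: [0.002, -3.132, 0.001]
contact_force: [-29.5, 6.6, 33.4]
opening: 0.0455
grip_force: 46.7
```

```bash
python3 go.py .514 -.197 .16 0; python3 -c "
from station import ctrl;o=ctrl.get_obs();print(o['contact_force'],o['wrist_torque'])"
```

```text
pos [ 0.5127 -0.1979  0.1711] tool z [-0.009 -0.001 -1.   ] yaw 0.06 turn 0.06 shift before turn cm [-0.14  0.09  1.11] after turn [-0.13  0.09  1.11]
[-29.52663168   6.55819389  33.40854094] [1.36939255 4.61595473 0.40600874]
```

Request:
send_rows(rows=[[4, [0.2, 0, -0.7], 0], [4, [0, 0, 0], 0], [4, [0, 0, 0], 0]])

```text
t: 10.3
tool_pos: [0.5144, -0.1978, 0.1723]
tool_rot: [0.0, 3.14, -0.002]
contact_force: [-2.3, -0.4, 7.1]
opening: 0.045
grip_force: 43.4
```

```bash
python3 - <<'E'
from station import ctrl
from h import *
o=ctrl.get_obs();print(o["tool_pos"],o["contact_force"])
d=ctrl.get_image("scene");np.savez("scene3.npz",**d);b=d["frame"][240:330,190:290]
t=ctrl.get_image("top");a=t["frame"][190:260,390:460]
cv2.imwrite("pics/f.png",cv2.convertScaleAbs(np.hstack([cv2.resize(b,(500,450),interpolation=cv2.INTER_CUBIC),cv2.resize(a,(300,450),interpolation=cv2.INTER_CUBIC)])[:,:,::-1],alpha=1.5))
E
```

```text
[ 0.51440046 -0.19784661  0.17232972] [-2.31164333 -0.3998518   7.05019519]
```

View pics/f.png

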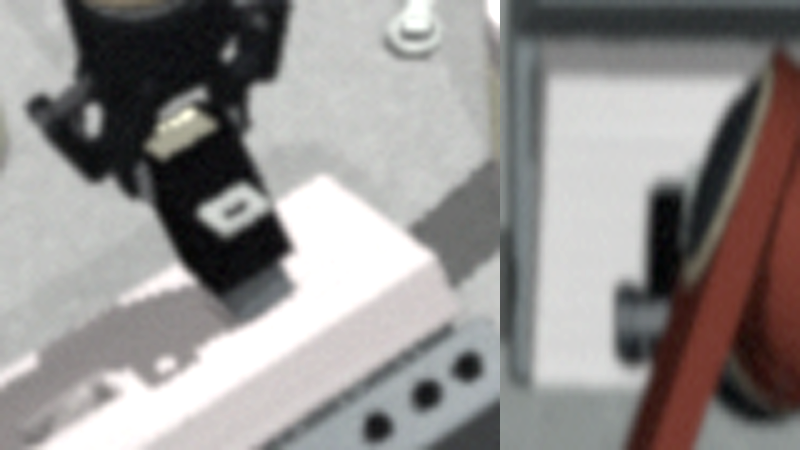

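Scene crop: the plug's +x face meets the panel at (240,318)-(298,288), right on the socket's upslope edge, so it sits slightly too far upslope. Shifting downslope about 2.5 mm and pushing again.

Request:
send_rows(rows=[[4, [0.25, 0, 0.1], 0], [4, [0, 0, 0], 0], [4, [-0.15, 0, 0.26], 0], [4, [-0.15, 0, 0.26], 0], [4, [-0.15, 0, 0.26], 0], [4, [0, 0, 0], 0]])

```text
t: 11.15
tool_pos: [0.5124, -0.1985, 0.1699]
tool_rot: [0.001, -3.131, 0.003]
contact_force: [-33.9, 4.9, 41.3]
opening: 0.0449
grip_force: 49.4
```

```bash
cat > st.py <<'E'
from station import ctrl
o=ctrl.get_obs();f=o['contact_force'];print(o['tool_pos'].round(4),o['tool_rot'].round(3),'F',f.round(1),'M',o['wrist_torque'].round(2),'normal',round(-.5*f[0]+.866*f[2],1),'upslope',round(.866*f[0]+.5*f[2],1),'t',o['t'])
E
python3 st.py
```

```text
[ 0.5124 -0.1985  0.1699] [ 1.000e-03 -3.131e+00  3.000e-03] F [-33.9   4.9  41.3] M [1.2  4.87 0.32] normal 52.7 upslope -8.8 t 11.15
```

Request:
send_rows(rows=[[4, [0.2, 0, -0.4], 0], [4, [0, 0.2, 0], 0], [4, [0, 0, 0], 0], [4, [0, 0, 0], 0]])

```text
t: 11.65
tool_pos: [0.5121, -0.1979, 0.1699]
tool_rot: [-0.002, -3.137, 0.009]
contact_force: [-16.5, -2.3, 20.2]
opening: 0.0455
grip_force: 46.4
```

```bash
python3 st.py
```

```text
[ 0.5121 -0.1979  0.1699] [-2.000e-03 -3.137e+00  9.000e-03] F [-16.5  -2.3  20.2] M [-0.68  2.31 -0.22] normal 25.7 upslope -4.3 t 11.65
```

Request:
send_rows(rows=[[4, [0.15, 0, -0.26], 0], [4, [-0.17, 0, -0.1], 0], [4, [-0.17, 0, -0.1], 0], [4, [0, 0, 0], 0], [4, [0, 0, 0], 0]])

```text
t: 12.28
tool_pos: [0.5126, -0.1966, 0.1706]
tool_rot: [-0.001, -3.133, 0.004]
contact_force: [-12.7, -3.2, 9.6]
opening: 0.0456
grip_force: 44.9
```

```bash
python3 st.py
```

```text
[ 0.5126 -0.1966  0.1706] [-1.000e-03 -3.133e+00  4.000e-03] F [-12.7  -3.2   9.6] M [-0.82  2.22 -0.22] normal 14.7 upslope -6.2 t 12.275
```

Request:
send_rows(rows=[[4, [0.17, -0.1, 0.1], 0], [4, [0.17, 0, 0.1], 0], [4, [0.17, 0, 0.1], 0], [4, [0.17, 0, 0.1], 0], [4, [0, 0, 0], 0], [4, [0, 0, 0], 0]])

```text
t: 13.02
tool_pos: [0.51, -0.1969, 0.1684]
tool_rot: [0.0, 3.138, -0.002]
contact_force: [-2.4, 0.1, 8.6]
opening: 0.0453
grip_force: 45.1
```

```bash
python3 st.py
```

```text
[ 0.51   -0.1969  0.1684] [ 0.000e+00  3.138e+00 -2.000e-03] F [-2.4  0.1  8.6] M [-0.09 -0.17 -0.05] normal 8.7 upslope 2.2 t 13.025
```

Request:
send_rows(rows=[[4, [-0.15, 0, 0.26], 0], [4, [-0.15, 0, 0.26], 0], [4, [0, 0, 0], 0], [4, [0, 0, 0], 0]])

```text
t: 13.52
tool_pos: [0.5096, -0.197, 0.1668]
tool_rot: [0.001, -3.135, 0.002]
contact_force: [-26.2, 4.0, 31.8]
opening: 0.0453
grip_force: 49.1
```

```bash
python3 st.py
```

```text
[ 0.5096 -0.197   0.1668] [ 1.000e-03 -3.135e+00  2.000e-03] F [-26.2   4.   31.8] M [0.77 3.42 0.23] normal 40.7 upslope -6.8 t 13.525
```

```bash
cat > prof.py <<'E'
from meas import *
def prof(d,cols,v0,v1):
    g=cv2.cvtColor(d["frame"],cv2.COLOR_RGB2GRAY).astype(float); out=[]
    for u in cols:
        c=g[v0:v1,u]; i=len(c)-1
        while i>0 and c[i]>110: i-=1
        b=v0+i+(110-c[i])/(c[min(i+1,len(c)-1)]-c[i]+1e-9)
        j=i
        while j>0 and c[j]>28: j-=1
        s=v0+j+(28-c[j])/(c[j+1]-c[j]+1e-9)
        out.append((u,round(b,1),round(s,1)))
    return out
E
python3 - <<'E'
from prof import *
from station import ctrl
d=ctrl.get_image("scene");np.savez("scene4.npz",**d)
print("hole0",prof(load("scene0.npz"),range(229,254,2),288,312))
print("sc3",prof(load("scene3.npz"),range(229,254,2),260,312))
print("sc4",prof(d,range(229,254,2),260,312))
print(cv2.cvtColor(d["frame"],cv2.COLOR_RGB2GRAY)[280:308,226:254:1])
E
```

```text
hole0 [(229, np.float64(287.8), np.float64(279.6)), (231, np.float64(287.1), np.float64(282.5)), (233, np.float64(281.7), np.float64(270.0)), (235, np.float64(-51999999712.0), np.float64(-133999999712.0)), (237, np.float64(303.0), np.float64(355.0)), (239, np.float64(302.2), np.float64(156.0)), (241, np.float64(301.9), np.float64(222.5)), (243, np.float64(300.9), np.float64(355.5)), (245, np.float64(299.4), np.float64(154.0)), (247, np.float64(298.2), np.float64(243.7)), (249, np.float64(342.0), np.float64(424.0)), (251, np.float64(262.0), np.float64(221.0)), (253, np.float64(262.0), np.float64(221.0))]
sc3 [(229, np.float64(308.4), np.float64(294.0)), (231, np.float64(307.0), np.float64(296.4)), (233, np.float64(305.9), np.float64(298.2)), (235, np.float64(305.4), np.float64(297.8)), (237, np.float64(304.7), np.float64(296.6)), (239, np.float64(304.0), np.float64(295.4)), (241, np.float64(302.9), np.float64(294.2)), (243, np.float64(301.5), np.float64(292.9)), (245, np.float64(300.0), np.float64(290.6)), (247, np.float64(298.6), np.float64(225.0)), (249, np.float64(283.0), np.float6
[... 3286 characters left out ...]
 94  93  94  93  93  90  86  81  80  78  70  72  74  80  92 105 137 158
  167 174 173 172 173 173 174 176 177 176]
 [ 94  94  94  94  94  94  94  87  80  80  78  78  86 101 126 144 163 171
  172 173 171 173 174 174 176 175 175 175]
 [ 94  93  96  96  98  93  95  94  95  88  96 104 121 142 160 168 171 173
  174 173 175 176 177 177 176 174 175 175]
 [ 94  95  95  96  95  96 103 109 124 128 134 143 158 169 173 174 173 172
  174 175 175 177 176 176 174 175 173 171]
 [ 95  95  94  96  98 107 126 139 157 163 165 167 171 175 176 171 172 174
  174 178 176 176 175 176 174 171 166 160]
 [ 93  94  95 101 108 134 157 166 170 172 174 175 174 173 172 173 176 175
  176 176 176 176 175 173 171 165 154 144]]
```

```bash
python3 - <<'E'
from h import *
L=[]
for n in("scene0","scene2","scene3","scene4"):
    b=load(n+".npz")["frame"][268:312,220:264]; L.append(cv2.resize(b,(400,300) if 0 else (390,295),interpolation=cv2.INTER_CUBIC))
im=np.vstack([np.hstack(L[:2]),np.hstack(L[2:])]).astype(float)
im=255*np.clip(im/180,0,1)**.6
cv2.imwrite("pics/g.png",im[:,:,::-1].astype(np.uint8))
E
```

```text
(no output)
```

View pics/g.png

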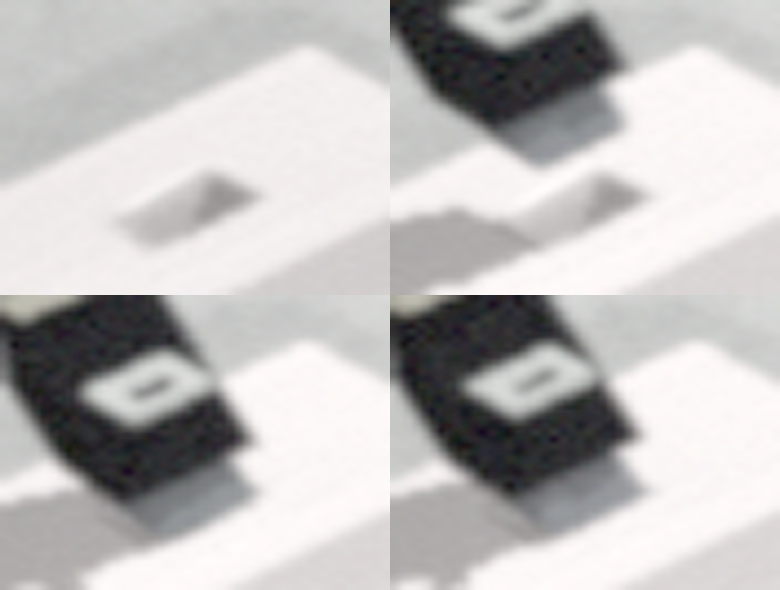

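Request:
send_rows(rows=[[4, [0.5, 0, -1.3], 0], [4, [0.25, -0.25, 0], 0], [4, [0, 0, 0], 0], [4, [0, 0, 0], 0]])

```text
t: 14.08
tool_pos: [0.5037, -0.1984, 0.173]
tool_rot: [-0.0, -3.14, -0.002]
contact_force: [-0.1, 0.4, -1.4]
opening: 0.0456
grip_force: 44.9
```

```bash
python3 st.py; python3 - <<'E'
from station import ctrl
from h import *
d=ctrl.get_image("scene");np.savez("scene5.npz",**d)
g=cv2.cvtColor(d["frame"],cv2.COLOR_RGB2GRAY)
print(g[276:306,226:254])
E
```

```text
[ 0.5037 -0.1984  0.173 ] [-0.00e+00 -3.14e+00 -2.00e-03] F [-0.1  0.4 -1.4] M [0.01 0.09 0.03] normal -1.2 upslope -0.8 t 14.075
[[ 14  24  45  72  96 119 128 131 120 101 110 131 136 129 108  87 104 116
  123 124 123 122 120 127 135 147 158 170]
 [ 22  54  92 119 130 132 127 111  91  78  96 123 133 125 101  75  87 114
  121 123 123 125 132 143 157 168 174 176]
 [ 41  86 124 136 135 128 108  87  87  98 118 123 117 100  67  48  70 103
  121 125 128 137 155 165 170 176 175 175]
 [ 49  94 123 137 136 129 107 101 118 123 122 107  84  63  32  22  45  86
  119 133 143 157 169 175 175 174 173 172]
 [ 30  63  99 124 134 133 128 128 125 113  97  70  42  25  11  14  34  79
  129 154 166 172 174 175 174 173 172 172]
 [ 14  28  55  86 111 124 128 122 103  74  50  29  13  11  10  12  28  77
  137 165 174 175 174 173 170 173 173 173]
 [  9   8  20  39  69  94 104  95  67  34  17  13   8  10  11   6  17  54
  114 163 172 173 173 173 173 174 173 175]
 [  9   6   7  16  30  48  57  45  26  17  12  12   9  10  10  12  14  34
   85 146 170 171 172 174 172 172 173 172]
 [  9   9   8   6  12  17  22  16 
[... 1840 characters left out ...]
 95  92  96  92  89  86  89  92  88  77  76  74  78  93 104 101  91  93
  110 139 159 166 172 174 171 172 173 173]
 [ 94  93  93  92  91  86  85  87  91  87  77  78  88 104 113 107 109 123
  142 163 170 173 173 173 173 174 174 176]
 [ 95  95  95  96  93  90  84  81  83  84  83  84  97 113 119 120 141 159
  165 173 172 173 173 174 173 176 176 174]
 [ 94  94  93  93  92  93  92  87  80  83  86  93 111 127 140 148 163 171
  173 174 171 175 174 176 177 175 176 174]
 [ 91  94  93  95  95  96 100 100 102 108 108 117 138 152 166 167 172 175
  171 173 175 176 176 177 176 176 174 173]
 [ 92  97  96  94 101 108 123 130 137 150 149 152 162 168 173 175 173 172
  174 173 176 176 175 175 175 174 174 170]]
```

Request:
send_rows(rows=[[4, [0.2, 0.03, 0.1], 0], [4, [0, 0, 0], 0], [4, [-0.2, 0, 0.35], 0], [4, [-0.2, 0, 0.35], 0], [4, [-0.15, 0, 0.26], 0], [4, [-0.15, 0, 0.26], 0], [4, [0, 0, 0], 0], [4, [0, 0, 0], 0]])

```text
t: 15.12
tool_pos: [0.5092, -0.1985, 0.1614]
tool_rot: [0.0, 3.142, -0.0]
contact_force: [-0.1, -0.3, -1.1]
opening: 0.045
grip_force: 44.9
```

```bash
python3 st.py
```

```text
[ 0.5092 -0.1985  0.1614] [ 0.     3.142 -0.   ] F [-0.1 -0.3 -1.1] M [-0.02  0.03  0.03] normal -0.9 upslope -0.6 t 15.125
```

Request:
send_rows(rows=[[4, [-0.2, 0, 0.35], 0], [4, [-0.2, 0, 0.35], 0], [4, [-0.2, 0, 0.35], 0], [4, [0, 0, 0], 0], [4, [0, 0, 0], 0]])

```text
t: 15.75
tool_pos: [0.5152, -0.1985, 0.1508]
tool_rot: [0.0, 3.142, -0.0]
contact_force: [0.4, -0.2, -1.2]
opening: 0.0456
grip_force: 45.0
```

```bash
python3 st.py
```

```text
[ 0.5152 -0.1985  0.1508] [ 0.     3.142 -0.   ] F [ 0.4 -0.2 -1.2] M [0.01 0.03 0.  ] normal -1.3 upslope -0.2 t 15.75
```

Request:
send_rows(rows=[[4, [-0.2, 0, 0.35], 0], [4, [-0.2, 0, 0.35], 0], [4, [-0.2, 0, 0.35], 0], [4, [-0.1, 0, 0.17], 0], [4, [0, 0, 0], 0], [4, [0, 0, 0], 0]])

```text
t: 16.5
tool_pos: [0.5231, -0.1985, 0.1462]
tool_rot: [-0.001, 3.141, 0.0]
contact_force: [-15.0, 7.7, 30.8]
opening: 0.0453
grip_force: 50.1
```

```bash
python3 st.py
```

```text
[ 0.5231 -0.1985  0.1462] [-1.000e-03  3.141e+00  0.000e+00] F [-15.    7.7  30.8] M [1.54 2.78 0.14] normal 34.1 upslope 2.4 t 16.5
```

Request:
send_rows(rows=[[4, [-0.4, 0, -0.1], 0], [4, [-0.4, 0, -0.1], 0], [4, [0, 0, 0], 0], [4, [0, 0, 0], 0]])

```text
t: 17.0
tool_pos: [0.5256, -0.1984, 0.1468]
tool_rot: [0.002, -3.127, -0.002]
contact_force: [-35.4, 8.8, 37.9]
opening: 0.0454
grip_force: 51.7
```

```bash
python3 st.py; python3 - <<'E'
from station import ctrl
from h import *
d=ctrl.get_image("scene");np.savez("scene6.npz",**d)
g=cv2.cvtColor(d["frame"],cv2.COLOR_RGB2GRAY)
print(g[280:310,228:258])
E
```

```text
[ 0.5256 -0.1984  0.1468] [ 2.000e-03 -3.127e+00 -2.000e-03] F [-35.4   8.8  37.9] M [1.51 5.36 0.27] normal 50.6 upslope -11.7 t 17.0
[[  7   6  10   7   7   7  12   8  11   9  11  10  10  13  34  80 129 154
  168 172 174 176 174 177 175 175 173 173 175 175]
 [  5   8   9   9  10   9  10  11  11  12  10  12   7  10  29  76 136 167
  175 176 177 176 173 173 175 175 173 174 176 174]
 [  8   7   5  10  11   9  10  10  11   9  11  10   9  11  20  57 116 161
  174 172 174 174 175 173 174 175 173 175 174 175]
 [  4   7   8  10  13  10  10  12   8  10  13  16  22  27  21  34  87 148
  169 172 174 173 175 173 175 174 176 174 175 173]
 [ 10   9   9  12  11   9  11  12  11  14  27  44  63  71  56  38  60 116
  161 172 175 175 173 175 175 173 175 175 173 175]
 [  8   9   9  11   7  10  12  16  19  32  60  92 116 126 109  77  54  88
  147 170 173 173 173 175 174 175 173 173 174 175]
 [  7   5   8   7  10   8  11  28  53  80 105 132 141 143 139 123  89  74
  119 162 175 175 174 173 173 173 173 174 175 174]
 [ 10   7  11   7  11  20  32  61 101 129 138 141 137 130 137 141 128  99
  104 149 171 17
[... 2085 characters left out ...]
126 156 168 172 172 173
  175 178 178 178 176 176 176 174 172 168 161 151]
 [ 95  95  95  95  91  85  63  38  32  68 119 153 165 171 174 173 175 173
  178 176 177 177 176 175 174 170 162 153 145 142]
 [ 95  96  97 101 101  96  87  67  65 103 152 170 172 173 174 174 175 177
  177 176 176 175 175 172 169 160 151 142 139 137]
 [ 95 100 110 124 124 108  98  89  93 116 151 168 174 174 175 177 177 176
  176 174 176 174 171 164 154 144 141 136 137 137]
 [105 125 138 157 157 129 106 100 108 130 149 169 174 177 178 177 176 175
  175 176 172 168 161 151 142 138 137 137 139 137]
 [113 149 166 169 162 140 110 111 135 158 169 174 176 177 177 177 176 176
  173 169 164 154 145 142 137 136 138 136 137 137]]
```

Request:
send_rows(rows=[[4, [0.3, 0, -0.6], 0], [4, [0, 0, 0], 0], [6, [0, 0, 0], 0], [8.5, [0, 0, 0], 0], [8.5, [0, 0, 0], 0], [8.5, [0, 0, -3], 0], [8.5, [0, 0, -5], 0], [8.5, [0, 0, -5], 0]])

```text
t: 18.05
tool_pos: [0.5271, -0.1984, 0.2774]
tool_rot: [-0.0, -3.141, -0.001]
contact_force: [0.3, -0.3, -0.7]
opening: 0.0853
grip_force: 0.0
```

```bash
python3 st.py; python3 go.py .5363 .3605 .281 11; python3 - <<'E'
from station import ctrl
from prof import *
d=ctrl.get_image("scene");np.savez("scene7.npz",**d)
g=cv2.cvtColor(d["frame"],cv2.COLOR_RGB2GRAY).astype(float)
pts=[]
for v in list(range(278,283))+list(range(291,297)):
    r=g[v,238:256];i=np.where(r>65)[0]; i=[k for k in i if k>0 and r[k-1]<=65 and r[min(k+2,17)]>110]
    if i: k=i[-1];pts.append((v,238+k-1+(65-r[k-1])/(r[k]-r[k-1])))
pts=np.array(pts);print(pts.round(2).tolist(),np.polyfit(pts[:,0],pts[:,1],1))
E
```

```text
[ 0.5271 -0.1984  0.2774] [-0.000e+00 -3.141e+00 -1.000e-03] F [ 0.3 -0.3 -0.7] M [-0.03 -0.05 -0.05] normal -0.8 upslope -0.1 t 18.05
pos [ 0.5271 -0.1984  0.2774] tool z [-0.001  0.    -1.   ] yaw -0.0 turn -11.0 shift before turn cm [-0.91 55.89 -0.33] after turn [-11.56  54.68  -0.36]
[[278.0, 241.63], [279.0, 242.16], [280.0, 242.59], [281.0, 242.77], [282.0, 243.07], [291.0, 247.16], [292.0, 247.63], [293.0, 248.14], [294.0, 248.43], [295.0, 249.0], [296.0, 249.15]] [  0.42801482 122.61445575]
```

Request:
send_rows(rows=[[8.5, [0, 5.6, 0], 0], [8.5, [0, 5.6, 0], 0], [8.5, [0, 5.6, 0], 0], [8.5, [0, 5.6, 0], 0], [8.5, [0, 5.6, 0], 0], [8.5, [-0.9, 5.6, 0], 0], [8.5, [0, 5.6, 0], 0], [8.5, [0, 5.6, 0], 0], [8.5, [0, 5.6, 0], 0], [8.5, [0, 5.3, 0], 0]])

```text
t: 19.35
tool_pos: [0.5361, 0.3606, 0.2762]
tool_rot: [-0.001, 3.141, 0.0]
contact_force: [0.5, 0.0, 0.6]
opening: 0.085
grip_force: 0.0
```

Request:
send_rows(rows=[[8.5, [0, 0, 0], -5.5], [8.5, [0, 0, 4], -5.5], [8.5, [0, 0, 3], 0], [8.5, [0, 0, 0], 0], [8.5, [0, 0, 0], 0]])

```text
t: 19.98
tool_pos: [0.5369, 0.3588, 0.2079]
tool_rot: [-0.301, 3.126, 0.001]
contact_force: [0.1, 0.5, 0.6]
opening: 0.0854
grip_force: 0.0
```

```bash
python3 go.py .536 .359 .121 11; python3 - <<'E'
from station import ctrl
from meas import *
d=ctrl.get_image("top");np.savez("top8.npz",**d)
for lev in(110,125):
    try:
        c,m=blob(d,(415,205,450,250),lev); print("square label?",m,rect(onplane(d,c,.17)[:,:2]))
    except Exception as e: print(e)
gr=grid(d); b=gr[215:250,415:448]; m=(b[...,2]>.15); print("top of relay",m.sum(), b[m].mean(0).round(4) if m.any() else "")
s=ctrl.get_image("scene");np.savez("scene8.npz",**s)
E
```

```text
pos [0.5369 0.3588 0.2079] tool z [ 0.002  0.001 -1.   ] yaw 10.99 turn -0.01 shift before turn cm [0.1  0.03 8.69] after turn [0.09 0.04 8.69]
square label? [437.8088734  240.22230595] (array([ 519.9, -199.5]), array([29.2, 34.4]), 0.5)
square label? [437.80533473 240.21161088] (array([ 519.9, -199.5]), array([28., 32.]), 0.5)
top of relay 618 [ 0.533  -0.191   0.1929]
```

```bash
python3 - <<'E'
from meas import *
t=load("top8.npz");s=load("scene8.npz")
ct,mt=blob(t,(415,205,450,250),115)
print(cv2.cvtColor(s["frame"],cv2.COLOR_RGB2GRAY)[262:292,216:244:1][::2])
for lev in(60,80,100,120):
    try:
        cs,ms=blob(s,(205,245,250,285),lev);P,e=tri(t,mt,s,ms);print(lev,ms.round(1),len(cs),P.round(4),e.round(4))
    except Exception as ex: print(lev,ex)
gr=grid(t);m=np.zeros((480,640),np.uint8);cv2.fillPoly(m,[np.round(ct).astype(int)],1);m=cv2.erode(m,np.ones((3,3)))
p=gr[m>0];c=p.mean(0);n=np.linalg.svd(p-c)[2][2];n*=np.sign(n[2]);print(len(p),c.round(4),n.round(3),np.degrees(np.arccos(n[2])))
q=load("top0.npz");g0=grid(q)
for nm,b in(("sq0",(244,221,254,231)),):
    print(nm,g0[b[1]:b[3],b[0]:b[2]].reshape(-1,3).mean(0).round(4))
E
```

```text
[[ 63  62  64  63  64  62  63  62  62  63  61  62  62  62  64  64  68  71
   72  72  71  72  72  75  74  75  72  72]
 [ 63  62  62  61  63  63  61  63  63  63  61  63  64  64  64  64  63  65
   69  71  71  72  73  75  75  75  73  71]
 [ 64  64  62  63  61  60  62  64  65  62  62  65  62  61  61  58  56  58
   65  69  73  74  72  73  73  73  74  72]
 [ 64  64  63  63  64  63  63  64  62  59  57  57  61  75  91  74  44  31
   46  63  72  73  73  74  73  73  72  72]
 [ 63  61  61  62  62  62  64  63  59  62  78 109 142 177 190 185 165 114
   64  36  40  55  66  74  72  72  68  66]
 [ 68  65  64  60  61  58  58  83 125 156 179 194 196 196 197 198 196 189
  168 114  52  18  29  44  56  62  63  63]
 [ 68  60  51  46  72 123 167 182 190 194 194 194 195 194 193 185 170 147
  102  51  19  10  13  20  38  57  63  62]
 [ 67  40  20  26  57 114 163 185 193 194 195 192 186 164 121  77  42  21
   11  10  11  11  11  13  22  42  57  61]
 [115 102  56  18  12  23  51  99 148 166 153 115  77  42  19   7   9   8
   10  10   6   7   9   6   9  22  44  59]
 [128 123 106  58  18   6   8  12  23  34  25  
[... 271 characters left out ...]
 14  17  31  57  83  82  58  37]
 [121 117 115 116 113  95  54  17   6   7   9  11  12  10   8  10   6  12
   20  31  58  97 123 134 137 136 129 105]
 [118 115 117 115 117 112  95  52  15   7   5   9   6   8   9  23  46  77
  100 123 133 134 122 107  94  90 115 138]
 [115 118 116 118 118 117 112  87  48  15   6   5   9   8  11  41  89 126
  141 141 128 100  68  60  78  99 120 120]]
60 [227.6 273.5] 147 [ 0.5195 -0.1971  0.1791] 0.0012
80 [227.7 273.6] 135 [ 0.5196 -0.197   0.1787] 0.0015
100 [227.7 273.6] 128 [ 0.5197 -0.197   0.1786] 0.0016
120 [227.7 273.6] 121 [ 0.5197 -0.197   0.1785] 0.0016
130 [ 0.5173 -0.1915  0.2074] [-0.889 -0.457  0.022] 88.72538754931422
sq0 [0.5515 0.2502 0.1679]
```

Request:
send_rows(rows=[[8.5, [0, 0, 4], 0], [8.5, [0, 0, 4.6], 0], [8.5, [0, 0, 0], 0], [5, [0, 0, 0], 0], [5, [0, 0, 0], 0], [5, [0, 0, 0], 0], [5, [0, 0, 0], 0]], newtons=40)

```text
t: 20.95
tool_pos: [0.5381, 0.3595, 0.1244]
tool_rot: [-0.301, 3.122, 0.003]
contact_force: [-1.2, -0.2, 6.6]
opening: 0.0593
grip_force: 44.0
```

Request:
send_rows(rows=[[5, [0, 0, -1], 0], [5, [0, 0, -2], 0], [5, [0, 0, -3], 0], [5, [0, 0, -4], 0], [5, [0, 0, -4], 0], [5, [0, 0, -3], 0], [5, [0, 0, 0], 0], [5, [0, 0, 0], 0]])

```text
t: 21.95
tool_pos: [0.5356, 0.3582, 0.2891]
tool_rot: [0.301, -3.125, 0.001]
contact_force: [-0.0, -0.4, -2.7]
opening: 0.0591
grip_force: 46.6
```

```bash
python3 st.py; python3 - <<'E'
import numpy as np
from station import ctrl
a=np.radians(10.7);p=ctrl.get_obs()["tool_pos"][:2]-np.array([.5932,.2594])
print("rack xy",p[0]*np.cos(a)+p[1]*np.sin(a),-p[0]*np.sin(a)+p[1]*np.cos(a))
E
```

```text
[0.5356 0.3582 0.2891] [ 3.010e-01 -3.125e+00  1.000e-03] F [-0.  -0.4 -2.7] M [-0.01  0.04 -0.05] normal -2.3 upslope -1.4 t 21.95
rack xy -0.03822691890939363 0.10777682686231838
```

Request:
send_rows(rows=[[5, [-3, -2, 0], 0], [5, [-3, -2, 0], 0], [5, [-2.2, -1.3, 0], 0], [5, [0, 0, 3], 0], [5, [0, 0, 4], 0], [5, [0, 0, 4], 0], [5, [0, 0, 0], 0], [5, [0.8, 0, 0], 0]])

```text
t: 22.95
tool_pos: [0.6191, 0.3205, 0.1809]
tool_rot: [0.301, -3.127, 0.0]
contact_force: [0.4, 0.2, -0.1]
opening: 0.0592
grip_force: 46.5
```

Request:
send_rows(rows=[[5, [0.8, 0, 0], 0], [5, [0.8, 0, 0], 0], [5, [0.8, 0, 0.1], 0], [5, [0.8, 0, 0.2], 0], [5, [0.8, 0, 0.1], 0], [5, [0.8, 0, 0], 0], [5, [0.5, 0, 0], 0], [5, [0, 0, 0], 0]])

```text
t: 23.95
tool_pos: [0.5691, 0.311, 0.1798]
tool_rot: [-0.3, 3.119, 0.003]
contact_force: [4.1, 1.5, 0.1]
opening: 0.0593
grip_force: 46.7
```

```bash
python3 st.py; python3 - <<'E'
import numpy as np
from station import ctrl
a=np.radians(10.7);p=ctrl.get_obs()["tool_pos"][:2]-np.array([.5932,.2594])
print("rack xy",p[0]*np.cos(a)+p[1]*np.sin(a),-p[0]*np.sin(a)+p[1]*np.cos(a))
E
```

```text
[0.5691 0.311  0.1798] [-3.000e-01  3.119e+00  3.000e-03] F [4.1 1.5 0.1] M [ 0.27 -1.13 -0.02] normal -1.9 upslope 3.6 t 23.95
rack xy -0.014141721033694245 0.055138591390569675
```

Request:
send_rows(rows=[[5, [0, 0, -2], 0], [5, [0, 0, -4], 0], [5, [0, 0, -4], 0], [5, [0, 0, -2.5], 0], [5, [0, 0, 0], 5.5], [5, [0, 0, 0], 5.5], [5, [0, 0, 0], 0]])

```text
t: 24.82
tool_pos: [0.5666, 0.3105, 0.3031]
tool_rot: [-0.002, 3.141, 0.001]
contact_force: [-0.3, -0.5, -1.7]
opening: 0.0596
grip_force: 46.6
```

```bash
python3 go.py .505 -.308 .215 0
```

```text
pos [0.5666 0.3105 0.3031] tool z [ 0.001  0.001 -1.   ] yaw 0.07 turn 0.07 shift before turn cm [  6.24 -61.85   8.77] after turn [  6.16 -61.85   8.81]
```

Request:
send_rows(rows=[[5, [0.6, -5.6, 0], 0], [5, [0.6, -5.6, 0], 0], [5, [0.6, -5.6, 0], 0], [5, [0.6, -5.6, 0], 0], [5, [0.6, -5.6, 0], 0], [5, [0.6, -5.6, 0], 0], [5, [0.6, -5.6, 0], 0], [5, [0.6, -5.6, 0], 0], [5, [0.6, -5.6, 0], 0], [5, [0.6, -5.6, 0], 0]])

```text
t: 26.08
tool_pos: [0.5063, -0.2511, 0.3026]
tool_rot: [-0.003, 3.141, -0.001]
contact_force: [0.3, -0.1, -1.0]
opening: 0.0595
grip_force: 46.6
```

Request:
send_rows(rows=[[5, [0.2, -5.8, 0], 0], [5, [0, 0, 4], 0], [5, [0, 0, 4.8], 0], [5, [0, 0, 0], 0], [5, [0, 0, 0], 0]])

```text
t: 26.7
tool_pos: [0.5056, -0.3078, 0.216]
tool_rot: [-0.001, 3.14, -0.003]
contact_force: [0.0, -0.7, -1.0]
opening: 0.0592
grip_force: 46.5
```

```bash
python3 st.py; python3 - <<'E'
from station import ctrl
from h import *
d=ctrl.get_image("scene");np.savez("scene9.npz",**d)
b=d["frame"][255:345,170:270]; a=load("scene8.npz")["frame"][255:345,170:270]
im=np.hstack([cv2.resize(i,(400,360),interpolation=cv2.INTER_CUBIC) for i in(a,b)]).astype(float)
cv2.imwrite("pics/h.png",(255*np.clip(im/180,0,1)**.6)[:,:,::-1].astype(np.uint8))
E
```

```text
[ 0.5056 -0.3078  0.216 ] [-1.00e-03  3.14e+00 -3.00e-03] F [ 0.  -0.7 -1. ] M [-0.02  0.02  0.03] normal -0.9 upslope -0.5 t 26.7
```

View pics/h.png

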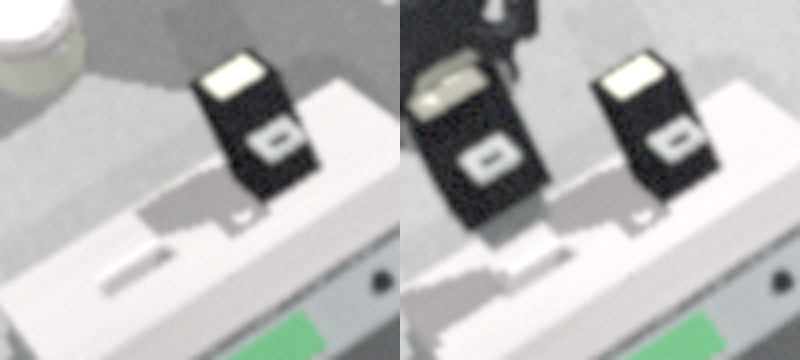

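Left: the square relay is seated flush at (265,130), and the oblong socket is at (137,272). Right: the oblong relay hovers at (480,150) and looks tilted a bit more than 30°. Measuring that.

```bash
cat > tilt.py <<'E'
from meas import *
def edge(d,rows,c0,c1,lev=45):
    g=cv2.cvtColor(d["frame"],cv2.COLOR_RGB2GRAY).astype(float);o=[]
    for v in rows:
        r=g[v,c0:c1]; k=[i for i in range(1,len(r)) if r[i-1]<=lev<r[i] and r[max(i-3,0)]<30]
        if k: k=k[0] if 0 else k[-1]; o.append((v,c0+k-1+(lev-r[k-1])/(r[k]-r[k-1])))
    o=np.array(o);p=np.polyfit(o[:,0],o[:,1],1);return p[0],np.abs(np.polyval(p,o[:,0])-o[:,1]).max(),o
E
python3 - <<'E'
from tilt import *
s=load("scene9.npz")
for rows in(list(range(280,290)),list(range(280,290))+list(range(296,301)),):
    a,e,o=edge(s,rows,190,212);print(a.round(3),e.round(2),o.round(1).tolist())
T=np.linalg.inv(s["cam_to_world"]);K=np.array([[s["fx"],0,s["cx"]],[0,s["fy"],s["cy"]],[0,0,1.]])
pr=lambda X:cv2.projectPoints(np.array(X),cv2.Rodrigues(T[:3,:3])[0],T[:3,3],K,np.array([s["k1"],0,0,0.]))[0][:,0]
for th in(25,30,35,40,45):
    a=np.radians(th);xr=np.array([np.cos(a),0,np.sin(a)]);zr=np.array([-np.sin(a),0,np.cos(a)])
    P=np.array([.5056,-.3078,.239]);A=P+.019*xr+np.array([0,.03,0])
    q=pr([A-.0*zr,A-.069*zr,A+.012*zr]);d=q[1]-q[0];print(th,"slope",(d[0]/d[1]).round(3),q.round(1).tolist())
E
```

```text
0.491 0.05 [[280.0, 197.5], [281.0, 198.0], [282.0, 198.5], [283.0, 199.0], [284.0, 199.5], [285.0, 200.0], [286.0, 200.4], [287.0, 200.9], [288.0, 201.4], [289.0, 202.0]]
0.486 0.6 [[280.0, 197.5], [281.0, 198.0], [282.0, 198.5], [283.0, 199.0], [284.0, 199.5], [285.0, 200.0], [286.0, 200.4], [287.0, 200.9], [288.0, 201.4], [289.0, 202.0], [296.0, 205.4], [297.0, 206.0], [298.0, 206.5], [299.0, 206.9], [300.0, 206.7]]
25 slope 0.485 [[195.5, 276.8], [206.0, 298.4], [193.6, 272.9]]
30 slope 0.506 [[195.3, 276.3], [206.7, 298.9], [193.2, 272.2]]
35 slope 0.525 [[195.0, 275.7], [207.3, 299.2], [192.8, 271.5]]
40 slope 0.543 [[194.7, 275.1], [207.8, 299.3], [192.3, 270.8]]
45 slope 0.561 [[194.3, 274.5], [208.2, 299.2], [191.9, 270.2]]
```

Request:
send_rows(rows=[[5, [-0.7, 0, 2], 0], [5, [0, 0, 1.6], 0], [5, [0, 0, 0], 0], [5, [-0.2, 0, 0.35], 0], [5, [-0.2, 0, 0.35], 0], [5, [-0.2, 0, 0.35], 0], [5, [-0.1, 0, 0.17], 0], [5, [0, 0, 0], 0], [5, [0, 0, 0], 0]])

```text
t: 27.88
tool_pos: [0.5171, -0.308, 0.1709]
tool_rot: [0.001, -3.136, 0.001]
contact_force: [-18.0, 6.1, 21.4]
opening: 0.059
grip_force: 49.6
```

```bash
python3 st.py
```

```text
[ 0.5171 -0.308   0.1709] [ 1.000e-03 -3.136e+00  1.000e-03] F [-18.    6.1  21.4] M [1.39 2.93 0.33] normal 27.6 upslope -4.9 t 27.875
```

Request:
send_rows(rows=[[5, [0.5, 0, -0.9], 0], [5, [0.4, 0, 0], 0], [5, [0, 0, 0], 0], [5, [-0.2, 0, 0.35], 0], [5, [-0.2, 0, 0.35], 0], [5, [-0.2, 0, 0.35], 0], [5, [-0.1, 0, 0.17], 0], [5, [0, 0, 0], 0], [5, [0, 0, 0], 0]])

```text
t: 29.0
tool_pos: [0.517, -0.3076, 0.1623]
tool_rot: [0.0, 3.141, -0.0]
contact_force: [-0.1, -0.0, -0.7]
opening: 0.0594
grip_force: 46.6
```

```bash
python3 st.py
```

```text
[ 0.517  -0.3076  0.1623] [ 0.     3.141 -0.   ] F [-0.1 -0.  -0.7] M [ 0.02 -0.04 -0.01] normal -0.5 upslope -0.5 t 29.0
```

Request:
send_rows(rows=[[5, [-0.2, 0, 0.35], 0], [5, [-0.2, 0, 0.35], 0], [5, [-0.2, 0, 0.35], 0], [5, [-0.2, 0, 0.35], 0], [5, [0, 0, 0], 0], [5, [0, 0, 0], 0]])

```text
t: 29.75
tool_pos: [0.5239, -0.3075, 0.15]
tool_rot: [0.0, -3.138, -0.001]
contact_force: [-8.6, 2.3, 8.5]
opening: 0.0591
grip_force: 47.9
```

```bash
python3 st.py
```

```text
[ 0.5239 -0.3075  0.15  ] [ 0.000e+00 -3.138e+00 -1.000e-03] F [-8.6  2.3  8.5] M [0.6  1.37 0.12] normal 11.6 upslope -3.2 t 29.75
```

Request:
send_rows(rows=[[5, [-0.1, 0, 0.3], 0], [5, [-0.1, 0, 0.3], 0], [5, [-0.1, 0, 0.2], 0], [5, [0, 0, 0], 0], [5, [0, 0, 0], 0]])

```text
t: 30.38
tool_pos: [0.524, -0.3077, 0.15]
tool_rot: [0.002, -3.13, -0.002]
contact_force: [-37.6, 14.2, 46.5]
opening: 0.0594
grip_force: 52.5
```

```bash
python3 st.py
```

```text
[ 0.524  -0.3077  0.15  ] [ 2.00e-03 -3.13e+00 -2.00e-03] F [-37.6  14.2  46.5] M [2.74 5.39 0.42] normal 59.1 upslope -9.3 t 30.375
```

Request:
send_rows(rows=[[5, [0.3, 0, -0.6], 0], [5, [0, 0, 0], 0]])

```text
t: 30.62
tool_pos: [0.5241, -0.3079, 0.15]
tool_rot: [0.0, -3.14, 0.001]
contact_force: [-11.5, 4.4, 15.3]
opening: 0.0587
grip_force: 48.7
```

```bash
python3 st.py; python3 - <<'E'
from station import ctrl
from tilt import *
d=ctrl.get_image("scene");np.savez("scene10.npz",**d)
g=cv2.cvtColor(d["frame"],cv2.COLOR_RGB2GRAY);print(g[302:326,190:216])
e=edge(d,list(range(284,292))+list(range(303,308)),194,214);print(e[0],e[1],e[2].round(1).tolist())
E
```

```text
[ 0.5241 -0.3079  0.15  ] [ 0.00e+00 -3.14e+00  1.00e-03] F [-11.5   4.4  15.3] M [0.9  1.69 0.21] normal 19.0 upslope -2.3 t 30.625
[[ 20  13   6   8   7   6   7  10  14  12  12  11   9  11   9   7  14  35
   77 118 129 134 118 110 100  95]
 [  9   9   6   8  11   9   7  12  12  11  13  12   8  11   8  13  11  25
   61 104 107 105 100  95  94  95]
 [  5   9   6   9   4   6  11  11   9  13  11   9  10  15  12   8  10  12
   36  65  84  92  94  94  94  94]
 [  4   8   2  10  10  10   8  11   7   7   6  12  13  16  13   9   9  13
   20  41  70  87  92  94  94  96]
 [  7   9   9   8  12  11  10   9  13  11  13  22  36  39  26  14  11  10
    9  24  51  78  89  92  93  95]
 [  8   8   8  10   6  11   8  11   9  18  28  55  83  87  65  35  16   8
   10  17  39  67  85  94  94  95]
 [  7   9   9  12  11  12  13  10  25  43  67 101 129 133 109  70  30  13
   10  14  25  54  79  89  95  95]
 [  9   8   9  10  12  12  23  39  62  90 112 130 144 149 139 112  67  31
   14  11  16  41  68  89  93  95]
 [ 13  10  10   9  11  28  56  85 109 129 140 139 134 142 148 139 109  64
   25  15  12  24  53
[... 1181 characters left out ...]
22  42  75 109 133 158 173 176]
 [ 19   9   9   9  10  10  11  10   9  12   9   6  11   9   9  11  17  30
   59  92 129 154 166 173 176 176]
 [ 33  12   4   5   4   7   8   9   8   5   8  10  11  13  12  29  51  80
  113 141 162 173 176 175 177 175]
 [ 47  23   8  10   7   7   9   8  10  10   6   9  13  17  36  72 110 135
  156 168 173 175 176 175 176 175]
 [ 67  39  16  11   7   9   9  11   9   9   8  16  28  52  82 123 154 165
  172 174 176 173 176 174 174 174]]
0.14792939062282068 3.9035327460067606 [[284.0, 208.2], [285.0, 206.8], [286.0, 206.2], [287.0, 205.8], [288.0, 205.8], [289.0, 205.9], [291.0, 202.8], [303.0, 207.6], [304.0, 208.3], [305.0, 209.1], [306.0, 209.8], [307.0, 210.2]]
```

Request:
send_rows(rows=[[5, [0.1, 0, -0.3], 0], [7, [0, 0, 0], 0], [8.5, [0, 0, 0], 0], [8.5, [0, 0, 0], 0], [8.5, [0, 0, -3], 0], [8.5, [0, 0, -5], 0], [8.5, [0, 0, -5], 0], [0, [0, 0, 0], 0], [0, [0, 0, 0], 0], [0, [0, 0, 0], 0]])

```text
t: 31.92
tool_pos: [0.5232, -0.307, 0.2766]
tool_rot: [-0.0, -3.138, -0.004]
contact_force: [0.4, 1.0, 0.1]
opening: 0.0317
grip_force: 0.0
```

```bash
python3 st.py; python3 - <<'E'
from station import ctrl
from tilt import *
d=ctrl.get_image("scene");np.savez("scene11.npz",**d)
for lev in(90,110):
    for nm,b in(("obl",(170,270,212,305)),("sq",(205,245,250,285))):
        try: c,m=blob(d,b,lev);print(nm,lev,m.round(1),len(c), [onplane(d,[m],z).round(4).tolist() for z in(.1773,.1785)])
        except Exception as e: print(nm,e)
g=cv2.cvtColor(d["frame"],cv2.COLOR_RGB2GRAY)
for r in(range(286,297),): 
    e=edge(d,list(range(300,308)),200,216);print(e[2].round(1).tolist())
E
```

```text
[ 0.5232 -0.307   0.2766] [-0.    -3.138 -0.004] F [0.4 1.  0.1] M [-0.01  0.01 -0.03] normal -0.1 upslope 0.4 t 31.925
obl max() iterable argument is empty
sq max() iterable argument is empty
obl max() iterable argument is empty
sq 110 [227.7 273.6] 127 [[[0.5192, -0.1961, 0.1773]], [[0.52, -0.1964, 0.1785]]]
[[300.0, 205.6], [301.0, 206.3], [302.0, 206.8], [303.0, 207.2], [304.0, 207.6], [305.0, 208.8], [306.0, 209.4], [307.0, 209.9]]
```

Request:
send_rows(rows=[[0, [1.4, 0, 2], 0], [0, [0, 0, 4], 0], [0, [0, 0, 3], 0], [0, [0, 0, 0], 0], [0, [-0.1, 0, 0.35], 0], [0, [-0.1, 0, 0.35], 0], [0, [-0.1, 0, 0.35], 0], [0, [0, 0, 0], 0]])

```text
t: 32.98
tool_pos: [0.513, -0.3075, 0.1788]
tool_rot: [0.0, 3.141, -0.0]
contact_force: [-0.3, -0.5, -1.2]
opening: 0.0001
grip_force: 0.0
```

```bash
python3 st.py
```

```text
[ 0.513  -0.3075  0.1788] [ 0.     3.141 -0.   ] F [-0.3 -0.5 -1.2] M [-0.06 -0.    0.01] normal -0.9 upslope -0.8 t 32.975
```

Request:
send_rows(rows=[[0, [-0.1, 0, 0.3], 0], [0, [-0.1, 0, 0.3], 0], [0, [-0.1, 0, 0.3], 0], [0, [0, 0, 0], 0], [0, [0, 0, 0], 0]])

```text
t: 33.6
tool_pos: [0.5185, -0.3085, 0.1789]
tool_rot: [-0.001, 3.135, -0.006]
contact_force: [-8.0, 7.0, 27.9]
opening: -0.0
grip_force: 14.1
```

```bash
python3 st.py
```

```text
[ 0.5185 -0.3085  0.1789] [-1.000e-03  3.135e+00 -6.000e-03] F [-8.   7.  27.9] M [1.38 1.22 0.07] normal 28.1 upslope 7.0 t 33.6
```

Request:
send_rows(rows=[[0, [0.3, 0, 0.2], 0], [0, [0, 0, 0.2], 0], [0, [0, 0, 0], 0], [0, [0, 0, -2], 0], [0, [0, 0, -3], 0], [0, [0.8, 5.5, 0], 0], [0, [0, 5.5, 0], 0], [0, [0, 0, 3], 0], [0, [0, 0, 0.8], 0], [0, [0, 0, 0], 0]])

```text
t: 34.85
tool_pos: [0.5045, -0.1977, 0.177]
tool_rot: [-0.001, -3.14, -0.001]
contact_force: [0.1, -0.4, -0.0]
opening: 0.0001
grip_force: 0.0
```

```bash
python3 st.py
```

```text
[ 0.5045 -0.1977  0.177 ] [-1.00e-03 -3.14e+00 -1.00e-03] F [ 0.1 -0.4 -0. ] M [ 0.   -0.04 -0.07] normal -0.1 upslope 0.1 t 34.85
```

Request:
send_rows(rows=[[0, [-0.1, 0, 0.35], 0], [0, [-0.1, 0, 0.35], 0], [0, [-0.1, 0, 0.3], 0], [0, [0, 0, 0], 0], [0, [0, 0, 0], 0]])

```text
t: 35.48
tool_pos: [0.5076, -0.1985, 0.1725]
tool_rot: [-0.001, -3.14, 0.002]
contact_force: [-12.9, 3.3, 19.1]
opening: 0.0
grip_force: 11.6
```

```bash
python3 st.py
```

```text
[ 0.5076 -0.1985  0.1725] [-1.00e-03 -3.14e+00  2.00e-03] F [-12.9   3.3  19.1] M [ 0.59  2.05 -0.01] normal 23.0 upslope -1.6 t 35.475
```

Request:
send_rows(rows=[[0, [0, 0, 0.4], 0], [0, [0, 0, 0], 0], [0, [0, 0, -3], 0], [0, [0, 0, -5], 0], [0, [0, 0, -5], 0], [0, [2, 5.5, 0], 0], [0, [0, 6, 0], 0], [0, [0, 6, 0], 0], [0, [0, 6, 0], 0], [0, [0, 6, 0], 0]])

```text
t: 36.72
tool_pos: [0.4881, 0.0991, 0.2944]
tool_rot: [0.001, 3.14, 0.0]
contact_force: [0.7, 0.1, -0.1]
opening: 0.0001
grip_force: 0.0
```

```bash
python3 st.py; python3 - <<'E'
from station import ctrl
from meas import *
t=ctrl.get_image("top");s=ctrl.get_image("scene");np.savez("topF.npz",**t);np.savez("sceneF.npz",**s)
for nm,bt,bs in(("sq",(418,225,455,255),(208,250,250,288)),("obl",(460,225,505,255),(168,272,212,310))):
    try:
        ct,mt=blob(t,bt,120);cs,ms=blob(s,bs,120);P,e=tri(t,mt,s,ms);print(nm,mt.round(1),ms.round(1),P.round(4),e.round(4),rect(onplane(t,ct,.177)[:,:2]))
    except Exception as ex: print(nm,ex)
# bystanders: displaced pixels between before/after, outside arm
for n,a in(("top",t),("scene",s)):
    b=load(n+"0.npz");df=(np.abs(a["frame"].astype(int)-b["frame"]).sum(2)>90).astype(np.uint8)
    k,l,st,ce=cv2.connectedComponentsWithStats(cv2.morphologyEx(df,cv2.MORPH_OPEN,np.ones((3,3))))
    print(n,[st[i].tolist() for i in range(1,k) if st[i,4]>25])
E
```

```text
[0.4881 0.0991 0.2944] [1.00e-03 3.14e+00 0.00e+00] F [ 0.7  0.1 -0.1] M [-0.02 -0.01 -0.02] normal -0.4 upslope 0.5 t 36.725
sq max() iterable argument is empty
obl [483.8 240.9] [189.8 296.6] [ 0.5191 -0.3065  0.1777] 0.0014 (array([ 518.8, -307.3]), array([22.6, 42.8]), 0.5)
top [[282, 214, 25, 14, 257], [396, 216, 109, 56, 2925], [242, 218, 14, 14, 165], [192, 221, 77, 23, 729], [431, 221, 5, 6, 26], [268, 223, 88, 166, 6470], [476, 222, 7, 6, 36], [194, 225, 19, 13, 189], [449, 257, 11, 9, 67], [453, 265, 7, 7, 41], [438, 273, 53, 34, 1091], [441, 312, 28, 31, 621], [478, 329, 10, 9, 51], [469, 335, 8, 9, 35], [166, 343, 117, 60, 3403], [460, 343, 44, 60, 1131], [456, 344, 13, 12, 64], [284, 367, 9, 22, 137], [347, 378, 124, 67, 2306], [499, 381, 6, 7, 26], [465, 387, 7, 10, 43], [339, 390, 7, 11, 57], [0, 399, 159, 81, 7179], [487, 398, 11, 10, 53], [238, 406, 86, 74, 3530], [513, 409, 28, 37, 717], [327, 453, 7, 17, 68], [352, 456, 34, 24, 160], [464, 461, 10, 9, 45], [401, 472, 22, 8, 122]]
scene [[154, 0, 30, 18, 390], [191, 0, 16, 12, 115], [228, 0, 7, 15, 80], [295, 0, 81, 66, 1140], [216, 2, 9, 8, 50], [236, 2, 24, 30, 378], [217, 11, 12, 20, 143], [220, 33, 15, 40, 388], [212, 40, 138, 142, 7613], [198, 72, 5, 12, 40], [174, 75, 20, 9, 153], [207, 79, 12, 8, 55], [200, 88, 8, 17, 67], [157, 112, 9, 10, 72], [64, 128, 114, 83, 2305], [334, 137, 10, 9, 67], [118, 154, 190, 75, 3197], [356, 179, 48, 51, 887], [106, 181, 33, 30, 500], [58, 215, 9, 19, 117], [99, 230, 164, 107, 6365], [67, 233, 29, 23, 461], [331, 252, 8, 11, 59]]
```

```bash
python3 - <<'E'
from meas import *
t=load("topF.npz");s=load("sceneF.npz")
ok=None
for lt in(100,115,130,145):
  for ls in(100,115,130):
    try:
        ct,mt=blob(t,(415,205,450,250),lt);cs,ms=blob(s,(205,245,250,285),ls);P,e=tri(t,mt,s,ms);print(lt,ls,mt.round(1),ms.round(1),P.round(4),e.round(4))
    except Exception as ex: pass
a=load("scene0.npz")["frame"].astype(int);b=s["frame"].astype(int)
for nm,(u0,v0,u1,v1) in dict(round=(335,222,356,246),can=(284,232,308,276),tape=(304,172,338,202),filt=(160,245,192,280),wrench=(266,204,286,252),carton=(322,292,368,342),purple=(316,204,340,240)).items():
    A=a[v0:v1,u0:u1].sum(2).astype(np.float32);B=b[v0:v1,u0:u1].sum(2).astype(np.float32)
    print(nm,np.abs(A-B).mean().round(1),np.round(cv2.phaseCorrelate(A,B)[0],2))
E
```

```text
100 100 [437.6 240.4] [227.8 273.6] [ 0.5193 -0.1967  0.1776] 0.0017
100 115 [437.6 240.4] [230.8 272.1] [ 0.5209 -0.1924  0.1831] 0.0091
100 130 [437.6 240.4] [215.5 280.7] [ 0.5136 -0.2152  0.1542] 0.0288
115 100 [446.6 218.3] [227.8 273.6] [ 0.561  -0.2077  0.2421] 0.0085
115 115 [446.6 218.3] [230.8 272.1] [ 0.5622 -0.2036  0.2468] 0.0015
115 130 [446.6 218.3] [215.5 280.7] [ 0.5566 -0.2253  0.222 ] 0.0374
130 100 [446.5 218.4] [227.8 273.6] [ 0.5608 -0.2076  0.2417] 0.0085
130 115 [446.5 218.4] [230.8 272.1] [ 0.562  -0.2035  0.2464] 0.0015
130 130 [446.5 218.4] [215.5 280.7] [ 0.5564 -0.2252  0.2216] 0.0374
145 100 [445.8 210.1] [227.8 273.6] [ 0.5745 -0.2072  0.2591] 0.0196
145 115 [445.8 210.1] [230.8 272.1] [ 0.5756 -0.2031  0.2634] 0.0127
145 130 [445.8 210.1] [215.5 280.7] [ 0.5705 -0.2244  0.2404] 0.0482
round 25.5 [ 0.02 -0.02]
can 25.3 [0.16 0.58]
tape 54.3 [-0.08  0.24]
filt 87.8 [-0.86  0.01]
wrench 26.2 [-0.04 -0.14]
carton 25.5 [-0.06  0.01]
purple 19.4 [ 0.06 -0.01]
```

```bash
python3 -c "
from station import ctrl;print(ctrl.finish_job())"
```

```text
the job is handed in; nothing more can be done
None
```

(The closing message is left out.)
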